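# Draw the buried mailer out from under the cartons and square it up

### The arm

A 6-joint arm with a two-finger parallel gripper is mounted at the origin on the work surface. World frame = base frame: x ahead of the robot, y to its left, z up, the work surface at z = 0. Lengths are in m, angles in rad, forces in N, time in s.
With the tool pointing down it reaches from about 0.325 to 0.9 m from the base axis. Payload 6.1 kg.
Tool frame: the origin (TCP) lies midway between the tips of the shut fingers; the grasp point (between the pads) lies 19 mm behind it; x points along the fingers, y is the direction in which the jaws open and shut, and the axes are right-handed (so a half turn about x gives the same grasp; the last joint's range is limited). The gripper opens to 85 mm and grips with 20 to 120 N. Pads are 22 mm wide; open, the fingers measure 114 mm over their backs; the gripper's body (76 mm by 85 mm) begins 54 mm behind the grasp point. The pads swing forward as they close: fully open they stand 13 mm farther back than shut.
Start: joints at [1.188, 0.22, 1.526, -0, 1.395, -0.126], TCP at [0.159, 0.604, 0.231] pointing down, gripper open.
Joint ranges: [-2.98, 2.98], [-0.91, 2.08], [0.09, 2.57], [-1.24, 4.39], [0.2, 2.65], [-2.68, 2.68]. Speed limits (rad/s): [2.57, 2.57, 3.01, 3.14, 3.14, 3.14].

### API

Orientations are given as a unit quaternion [w, x, y, z].
In Python, from bench import telemetry, cams, manip gives the robot as it stands.
- The arm moves only by the tool send_rows, never from a script. Its argument "targets" is a list that holds one entry, the list of rows, each a list of 7 numbers: the finger opening in cm, from 0 to 8.54, then the shift along the tool's x, y, z in cm, then the turn, a rotation vector about the tool's x, y, z in rad. A call has 1 to 12 rows; each row shifts and turns the pose as measured when the row begins, along the tool's axes as they then stand; what a row does not reach is not made up. A row lasts 1/8 s, in which the tool goes at most 62.5 mm and 10.7 degrees, less where a joint would pass 70% of its speed; a pose out of reach is approached as far as the arm can. A call is refused whole if a number of a shift passes 6.25 or a number of a turn 0.188, either way. A call with a gripper value outside its range is refused whole. The fingers move at their own pace and stop on an object; the grip force is fixed at half the most. Time passes only in rows, so rows that do not move let the fingers close. It gives the time, the measured TCP pose, the force and the opening at its end, in the units of the state.
- telemetry.get_state(): the state, without advancing time (a new reading comes with each control period).
- cams.read_camera(name): name is "scene" or "top"; returns a dict with "img" (420x560x3 uint8, blue, green, red), "fx", "fy", "cx", "cy" (pixels), "R" (3x3) and "t" (3): a world point X has camera coordinates R X + t. Camera axes: x right, y down, z forward; pixel columns grow to the right and rows downward; lengths in m; the calibration is good to about 2 mm. A picture is of the moment at which its call begins. There is no depth.
- manip.hand_in(): hands the job in, once; it reports no verdict.
The state is a dict: "time_s": time; "joint_positions": joint angles; "joint_velocities": joint speeds; "tau": joint torques, N m; "ee_pos": TCP position; "orientation": TCP orientation; "contact_force": force on the tool from outside, world axes, zero at the start; "ft_torque": the same for the moment, N m; "grip_width": finger opening in m.
Only numpy, scipy, OpenCV 4.12 (cv2) and the standard library are available. Lean on these libraries where they do the work, as an engineer would, in place of code of your own. Each camera call takes 0.05 s, during which the arm holds its last target.

### The job

The flat mailer that goes out next is buried under the carton stack in the stock bay, only its front end sticking out. Draw it out without toppling the cartons, which must be left standing one on another in the bay, and slide it home into the wooden corner, the end that stuck out and one long side flush with the strips. Press lightly, for its thin board caves in easily, and leave the tape roll, knife and mug alone.

Things in the scene. Friction and masses are not known exactly. Their poses are not given: they have to be found in the camera images.
- mailer_mid (a point): centre of the flat cardboard mailer, 210 (x) x 120 (y) mm, 6 mm above its underside, 0.16 kg; rear 125 mm 12 mm thick, flap end (-x) 6 to 12 mm, unknown: find by touch. On the bench, flap end 97 mm out past the bay. Too wide to grip: press its bare top with the fingertips (12 to 18 N under the stack, 7 N once free) and drag, or push its edges. Friction on bench, cartons 0.2 to 0.3. Caves in above 25 N
- bay: fixed bay of grey sheet steel: two cheeks 70 mm high, 144 long, 178 apart inside, front edges turned in to leave a gap 130 mm wide: cartons are held back, the mailer slides out. Origin on the bench, mid-width; front faces -x (draw that way); turned-in edges from x = -64 (inner) to -68 mm (outer), cheeks end at x = 76; feet 3 mm high reach y = +-116. Open at top and back
- carton_low: closed cardboard carton, 120 (x) x 170 (y) x 55 mm high, 0.16 to 0.42 kg, lowest of three; lies on the mailer in the bay, 0 to 11 mm behind the turned-in edges, which hold it when the mailer is drawn; axes as the bay's. Origin: centre of its underside. As the mailer leaves, the stack tips back up to about 0.2 rad, then settles on the bench
- carton_mid: closed cardboard carton, 120 x 170 x 50 mm high, about 0.18 kg, second in the stack. Origin at the centre of its underside
- carton_top: closed cardboard carton, 120 x 170 x 45 mm high, about 0.14 kg, top of the stack (stack top 162 mm above the bench at the start). Origin at the centre of its underside
- square: squaring corner: two wooden strips 18 mm high, 22 wide, in an L fixed to the bench. Origin on the bench at the inner corner. Long-side strip along x, face at y = 0, from x = -22 to 118 mm; end strip along y, face at x = 0, from y = 0 to 132 mm. The mailer belongs at x 0 to 210, y 0 to 120 mm, flap end on the end strip: centre at x = 105, y = 60 mm, its x axis along this x
- tape_roll: roll of packing tape lying flat, 96 mm across, 48 mm high; bystander, origin at the centre of its underside
- knife: grey safety knife lying flat, 150 x 26 x 18 mm; bystander, origin at the centre of its underside
- mug: white mug, 80 mm across, 92 mm high; bystander, origin at the centre of its underside
Mind the look-alikes: they are no part of the job. What is shaped like the carton_mid but red is not meant. Of the things that look like the part that bears mailer_mid, take the one that is farthest from the robot's base at the start.

How it is judged:
By the outcome, as a careful person would: the job done as asked, in the order asked, and still so for the second after the job is handed in, with the robot touching nothing.
It also fails if it takes over 69 s, if anything falls off the work surface, if the arm or the gripper's body presses on something with over 40 N, if the wrist force passes 120 N, or if a joint passes its speed limit or range.

## Working session

There is one attempt and no reset: what is moved stays moved. The work goes in short steps, Python scripts to look and compute and a tool call to move; the robot and the scene stay as the last step left them, time stands still between calls to the robot, and variables do not carry over. Pictures are saved under pics/ and viewed, and the job is handed in when it is done.

Besides the shell and the picture viewer there is one more tool, called after ">>>" as name(argument=value, ...) on one line, values as JSON. send_rows: Moves the arm, as the interface text tells. Its arguments: {"type":"object","properties":{"targets":{"type":"array","items":{"type":"array","items":{"type":"array","items":{"type":"number"}}}}},"required":["targets"]}

```bash
mkdir -p pics; ls; python3 - <<'E'
from bench import telemetry,cams
import cv2
s=telemetry.get_state()
for k,v in s.items(): print(k,v)
for n in ("scene","top"):
    c=cams.read_camera(n); cv2.imwrite(f"pics/{n}0.png",c["img"]); print(n,c["fx"],c["fy"],c["cx"],c["cy"],c["R"],c["t"])
E
```

```text
pics
time_s 0.0
joint_positions [ 1.18790619e+00  2.21234217e-01  1.52762215e+00  4.27960754e-05
  1.39471502e+00 -1.26100624e-01]
joint_velocities [-8.05384842e-04  5.94263032e-04  1.40103232e-03  7.03364596e-04
  5.35965937e-05  1.39200548e-04]
tau [ 7.69151375e-04 -4.96925497e+01 -3.89379251e+01 -1.19529882e-04
  1.14213087e-02  1.13354983e-05]
ee_pos [0.15849467 0.60393522 0.2301884 ]
orientation [ 0.70109515  0.08986886  0.70147624 -0.09121547]
contact_force [ 0.57240175  0.09521792 -0.53055469]
ft_torque [-0.02063821  0.01845239 -0.01828914]
grip_width 0.08532468759045232
scene 484.54512145316244 484.54512145316244 282.1044645251706 209.58703236976862 [[ 0.44691989  0.89457213  0.00182277]
 [ 0.4700231  -0.23308452 -0.85132244]
 [-0.76114446  0.38132968 -0.52463967]] [-0.23464191 -0.13214241  1.53115403]
top 403.58222288958626 403.58222288958626 282.0038458158651 210.47421127766813 [[-0.00670472 -0.99994183 -0.0084486 ]
 [-0.98881856  0.00788834 -0.14891485]
 [ 0.14897283  0.0073557  -0.98881393]] [0.07050677 0.48252873 0.99765558]
```

View pics/scene0.png

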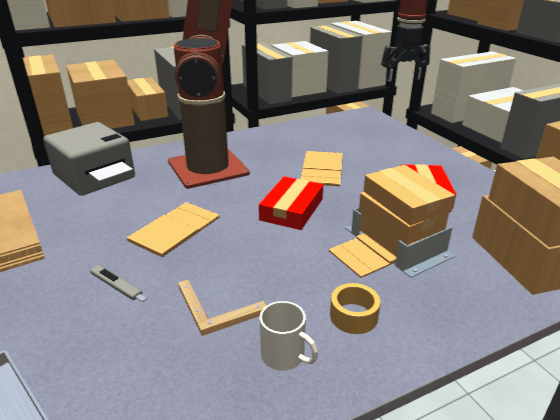

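View pics/top0.png

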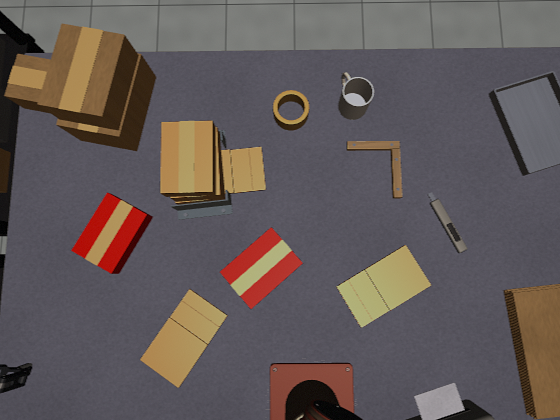

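Three mailers are visible in the top view: (184,338), (384,286) and the one under the stack at (245,170). The last is farthest from the base at (312,400) and is the one buried in the bay. The red cartons are decoys. I'll confirm this with an enlarged crop.

```bash
cat > h.py <<'E'
import numpy as np, cv2
from bench import telemetry,cams
from scipy.spatial.transform import Rotation as Ro
def ray(c,uv,z):
    uv=np.atleast_2d(np.array(uv,float)); d=np.c_[(uv[:,0]-c["cx"])/c["fx"],(uv[:,1]-c["cy"])/c["fy"],np.ones(len(uv))]
    R=np.array(c["R"]);t=np.array(c["t"]); o=-R.T@t; w=d@R
    return o+w*((z-o[2])/w[:,2])[:,None]
def proj(c,X):
    p=np.atleast_2d(X)@np.array(c["R"]).T+np.array(c["t"]); return np.c_[p[:,0]/p[:,2]*c["fx"]+c["cx"],p[:,1]/p[:,2]*c["fy"]+c["cy"]]
def crop(img,x0,y0,x1,y1,k,name): cv2.imwrite("pics/"+name,cv2.resize(img[y0:y1,x0:x1],None,fx=k,fy=k,interpolation=cv2.INTER_CUBIC))
def st():
    s=telemetry.get_state(); R=Ro.from_quat(s["orientation"],scalar_first=True).as_matrix()
    print("t",round(s["time_s"],2),"p",np.round(s["ee_pos"],4),"F",np.round(s["contact_force"],1),"w",round(s["grip_width"],4)); print(np.round(R,3)); return s,R
E
python3 - <<'E'
from h import *
c=cams.read_camera("top");crop(c["img"],150,110,290,220,5,"bay.png")
crop(c["img"],270,80,430,210,5,"sq.png")
c=cams.read_camera("scene");crop(c["img"],310,150,480,290,4,"bays.png")
st()
E
```

```text
t 0.2 p [0.1586 0.6042 0.2306] F [0.5 0.1 1. ] w 0.0852
[[-0.     0.254  0.967]
 [-0.001  0.967 -0.254]
 [-1.    -0.001 -0.   ]]
```

View pics/bay.png

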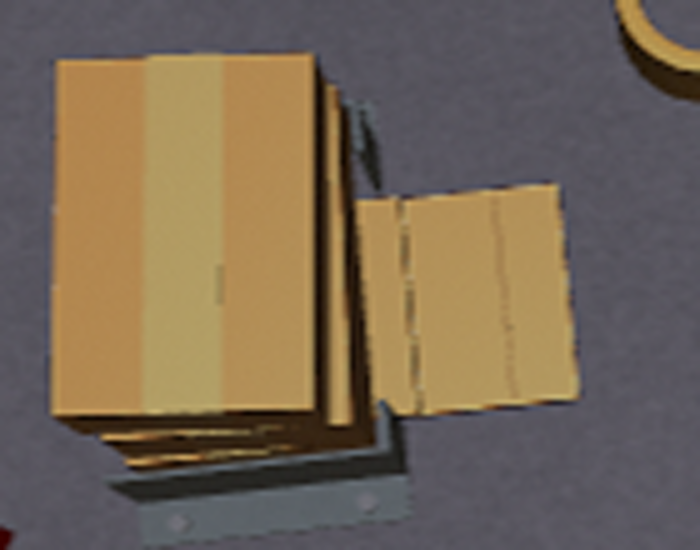

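View pics/sq.png

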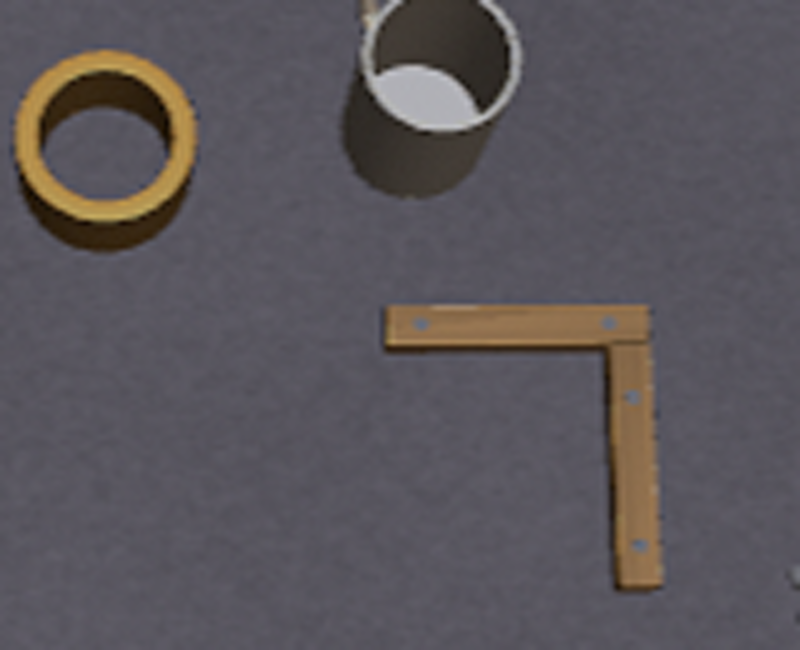

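View pics/bays.png

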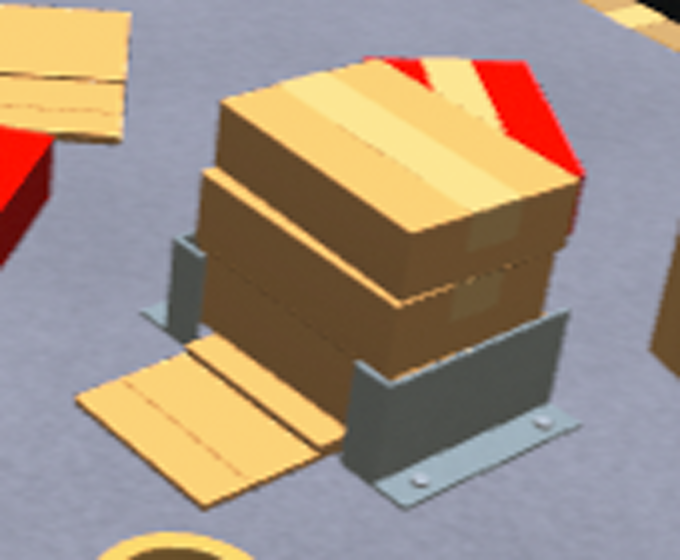

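```bash
python3 - <<'E'
from h import *
c=cams.read_camera("top"); np.set_printoptions(suppress=True,precision=4)
b=lambda x,y:(150+x/5-.4,110+y/5-.4); q=lambda x,y:(270+x/5-.4,80+y/5-.4)
m=ray(c,[b(559,184),b(580,399)],.008); print("mailer front",m)
print("side near",ray(c,[b(580,399),b(422,414)],.008),"far",ray(c,[b(559,184),b(402,198)],.008))
print("crease",ray(c,[b(402,198),b(422,414)],.012))
d=m[0]-m[1]; print("width",np.linalg.norm(d),"yaw",np.arctan2(d[1],d[0]))
s=ray(c,[q(608,347),q(387,348),q(615,588)],.018); print("sq",s, np.arctan2(*(s[1]-s[0])[[1,0]]),np.arctan2(*(s[0]-s[2])[[1,0]]),np.linalg.norm(s-s[0],axis=1))
f=ray(c,[b(411,518),b(145,546)],.003);print("foot",f,np.linalg.norm(f[0]-f[1]),np.arctan2(*(f[1]-f[0])[[1,0]]))
print("top carton",ray(c,[b(57,59),b(314,53),b(315,411),b(52,413)],.162))
print("tape top low edge",ray(c,[(270+105/5,80+45+.0)],.048),ray(c,[(291,127.8)],.002))
E
```

```text
mailer front [[0.6627 0.1216 0.008 ]
 [0.5443 0.1104 0.008 ]]
side near [[0.5443 0.1104 0.008 ]
 [0.5368 0.1943 0.008 ]] far [[0.6627 0.1216 0.008 ]
 [0.6556 0.2064 0.008 ]]
crease [[0.6544 0.2058 0.012 ]
 [0.5361 0.1937 0.012 ]]
width 0.11893923773968068 yaw 0.09484452475823
sq [[ 0.6491 -0.2248  0.018 ]
 [ 0.6496 -0.1073  0.018 ]
 [ 0.5186 -0.2224  0.018 ]] 1.5661653404725753 -0.01890639294318506 [0.     0.1176 0.1305]
foot [[0.4818 0.2001 0.003 ]
 [0.468  0.3407 0.003 ]] 0.14129286445209163 1.6689264668821526
top carton [[0.6763 0.3467 0.162 ]
 [0.6781 0.2267 0.162 ]
 [0.5082 0.2231 0.162 ]
 [0.5083 0.3426 0.162 ]]
tape top low edge [[0.7072 0.0418 0.048 ]] [[0.7165 0.0411 0.002 ]]
```

Confirmed: the wanted mailer is the one in the bay, with its flap front at about (0.603, 0.116) and yaw about 0.095 off square. I'll approach above the flap with the jaws across its width.

```bash
cat >> h.py <<'E'
def plan(dx,dy,dz,turn,n):
    "world shift total, turn about tool x total (down => -yaw), n rows"
    s,R=st(); 
    for k in range(n):
        Rk=R@Ro.from_rotvec([turn*k/n,0,0]).as_matrix()
        print(np.round(Rk.T@(np.array([dx,dy,dz])/n)*100,2).tolist(), round(turn/n,3))
E
python3 -c "
from h import *
plan(.60-.1586,.150-.6042,0,1.22,12)"
```

```text
t 0.25 p [0.1586 0.6042 0.2308] F [ 1.  -0.2  0.5] w 0.0854
[[-0.     0.254  0.967]
 [-0.001  0.967 -0.254]
 [-1.    -0.001 -0.   ]]
[0.0, -2.73, 4.52] 0.102
[0.0, -2.25, 4.77] 0.102
[0.0, -1.76, 4.98] 0.102
[0.0, -1.24, 5.13] 0.102
[0.0, -0.72, 5.23] 0.102
[0.0, -0.18, 5.27] 0.102
[0.0, 0.35, 5.27] 0.102
[0.0, 0.89, 5.2] 0.102
[0.0, 1.41, 5.09] 0.102
[0.0, 1.92, 4.92] 0.102
[0.0, 2.41, 4.7] 0.102
[0.0, 2.87, 4.43] 0.102
```

>>> send_rows(targets=[[[6,0,-2.7,4.5,0.1,0,0],[6,0,-2.25,4.8,0.1,0,0],[6,0,-1.75,5,0.1,0,0],[6,0,-1.25,5.1,0.1,0,0],[6,0,-0.7,5.2,0.1,0,0],[6,0,-0.2,5.3,0.1,0,0],[6,0,0.35,5.3,0.1,0,0],[6,0,0.9,5.2,0.1,0,0],[6,0,1.4,5.1,0.1,0,0],[6,0,1.9,4.9,0.1,0,0],[6,0,2.4,4.7,0.1,0,0],[6,0,2.9,4.4,0.1,0,0]]])

```text
time_s: 1.75
ee_pos: [0.6079, 0.136, 0.2306]
orientation: [0.52, 0.48, 0.52, -0.478]
contact_force: [0.1, 0.8, -0.2]
grip_width: 0.0602
```

```bash
python3 - <<'E'
from h import *
s,R=st();p=s["ee_pos"];print("yaw",np.arctan2(R[1,1],R[0,1]), "shift tool", R.T@(np.array([.602,.145,.05])-p)*100)
E
```

```text
t 1.75 p [0.6079 0.136  0.2306] F [ 0.1  0.8 -0.2] w 0.0602
[[ 0.002  0.997  0.082]
 [ 0.001  0.082 -0.997]
 [-1.     0.002 -0.001]]
yaw 0.08182212472233955 shift tool [18.06053853 -0.54928522 -0.92108049]
```

>>> send_rows(targets=[[[6,5,-0.5,-0.8,-0.013,0,0],[6,5,0,0,0,0,0],[6,4,0,0,0,0,0],[6,3,0,0,0,0,0],[6,1,0,0,0,0,0],[6,0,0,0,0,0,0]]])

```text
time_s: 2.5
ee_pos: [0.6072, 0.139, 0.0466]
orientation: [0.522, 0.479, 0.52, -0.476]
contact_force: [0.4, 0.5, 0.0]
grip_width: 0.0601
```

```bash
python3 - <<'E'
from h import *
s,R=st();print("yaw",np.arctan2(R[1,1],R[0,1]))
c=cams.read_camera("scene");crop(c["img"],300,120,480,290,4,"a1.png")
E
```

```text
t 2.5 p [0.6072 0.139  0.0466] F [0.4 0.5 0. ] w 0.0601
[[ 0.005  0.996  0.086]
 [ 0.001  0.086 -0.996]
 [-1.     0.005 -0.   ]]
yaw 0.08656733707263778
```

View pics/a1.png

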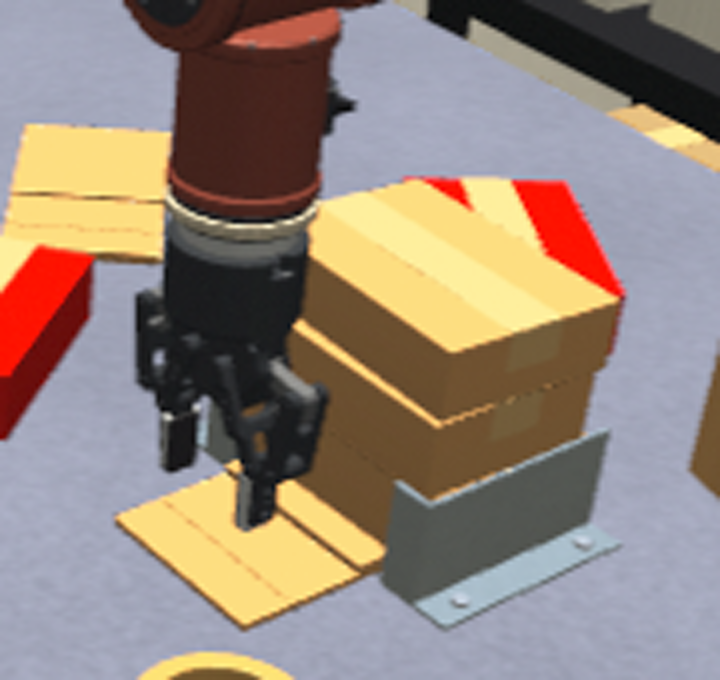

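>>> send_rows(targets=[[[6,1.5,0,0,0,0,0],[6,1,0,0,0,0,0],[6,0.4,0,0,0,0,0],[6,0,0,0,0,0,0]]])

```text
time_s: 3.05
ee_pos: [0.6105, 0.1395, 0.02]
orientation: [0.524, 0.481, 0.518, -0.474]
contact_force: [-0.1, -0.4, 0.3]
grip_width: 0.0598
```

>>> send_rows(targets=[[[6,0.2,0,0,0,0,0],[6,0,0,0,0,0,0]]])

```text
time_s: 3.3
ee_pos: [0.6109, 0.1395, 0.0184]
orientation: [0.524, 0.481, 0.518, -0.474]
contact_force: [-0.2, 0.3, 0.1]
grip_width: 0.0601
```

```bash
cat >> h.py <<'E'
def fix(yaw):
    s,R=st(); T=np.c_[[0,0,-1],[np.cos(yaw),np.sin(yaw),0],[np.sin(yaw),-np.cos(yaw),0]]
    print("yaw",np.round(np.arctan2(R[1,1],R[0,1]),4),"fix turn",np.round(Ro.from_matrix(R.T@T).as_rotvec(),4)); return s,R
E
python3 -c "
from h import *
fix(.095)"
```

```text
t 3.3 p [0.6109 0.1395 0.0184] F [-0.2  0.3  0.1] w 0.0601
[[ 0.013  0.996  0.087]
 [ 0.002  0.087 -0.996]
 [-1.     0.013 -0.001]]
yaw 0.0868 fix turn [-0.0082 -0.0004 -0.0132]
```

>>> send_rows(targets=[[[6,0.2,-0.9,0,-0.008,0,-0.013],[6,0.2,0,0,0,0,0],[6,0.2,0,0,0,0,0],[6,0,0,0,0,0,0]]])

```text
time_s: 3.8
ee_pos: [0.6014, 0.1387, 0.0122]
orientation: [0.523, 0.476, 0.523, -0.476]
contact_force: [-0.5, -0.4, 0.2]
grip_width: 0.0603
```

```bash
python3 -c "
from h import *
fix(.095)"
```

```text
t 3.8 p [0.6014 0.1387 0.0122] F [-0.5 -0.4  0.2] w 0.0603
[[-0.     0.995  0.095]
 [ 0.     0.095 -0.995]
 [-1.    -0.    -0.   ]]
yaw 0.0955 fix turn [ 0.0005 -0.0005  0.0003]
```

Aligned. Next I'll feel for the surface.

>>> send_rows(targets=[[[6,0.2,0,0,0,0,0],[6,0.15,0,0,0,0,0]]])

```text
time_s: 4.05
ee_pos: [0.6017, 0.1387, 0.0087]
orientation: [0.523, 0.476, 0.523, -0.475]
contact_force: [0.0, 0.8, 0.5]
grip_width: 0.0597
```

>>> send_rows(targets=[[[6,0.15,0,0,0,0,0]]])

```text
time_s: 4.18
ee_pos: [0.6017, 0.1387, 0.007]
orientation: [0.523, 0.476, 0.523, -0.475]
contact_force: [0.5, 0.4, 0.2]
grip_width: 0.06
```

>>> send_rows(targets=[[[6,0.15,0,0,0,0,0]]])

```text
time_s: 4.3
ee_pos: [0.6018, 0.1387, 0.0055]
orientation: [0.523, 0.476, 0.523, -0.475]
contact_force: [0.5, -0.2, -0.1]
grip_width: 0.0601
```

>>> send_rows(targets=[[[6,0.15,0,0,0,0,0]]])

```text
time_s: 4.42
ee_pos: [0.6017, 0.1387, 0.0038]
orientation: [0.523, 0.476, 0.523, -0.475]
contact_force: [0.4, 0.1, 0.3]
grip_width: 0.0601
```

>>> send_rows(targets=[[[6,0.1,0,0,0,0,0]]])

```text
time_s: 4.55
ee_pos: [0.6017, 0.1387, 0.0027]
orientation: [0.523, 0.476, 0.523, -0.475]
contact_force: [0.5, -0.0, 0.5]
grip_width: 0.0597
```

>>> send_rows(targets=[[[6,0.1,0,0,0,0,0]]])

```text
time_s: 4.68
ee_pos: [0.6017, 0.1387, 0.0016]
orientation: [0.523, 0.476, 0.523, -0.475]
contact_force: [0.2, -0.7, -0.5]
grip_width: 0.0598
```

>>> send_rows(targets=[[[6,0.1,0,0,0,0,0]]])

```text
time_s: 4.8
ee_pos: [0.6018, 0.1387, 0.001]
orientation: [0.523, 0.476, 0.523, -0.475]
contact_force: [-2.7, -0.6, 7.8]
grip_width: 0.0601
```

>>> send_rows(targets=[[[6,0.08,0,0,0,0,0]]])

```text
time_s: 4.92
ee_pos: [0.602, 0.1388, 0.001]
orientation: [0.523, 0.476, 0.523, -0.475]
contact_force: [-3.2, -0.3, 8.8]
grip_width: 0.06
```

>>> send_rows(targets=[[[6,0.08,0,0,0,0,0]]])

```text
time_s: 5.05
ee_pos: [0.6023, 0.1388, 0.001]
orientation: [0.524, 0.476, 0.523, -0.475]
contact_force: [-2.7, -0.6, 6.3]
grip_width: 0.0602
```

>>> send_rows(targets=[[[6,0.14,-0.03,0,0,0,0]]])

```text
time_s: 5.18
ee_pos: [0.6024, 0.1387, 0.001]
orientation: [0.524, 0.475, 0.523, -0.475]
contact_force: [-3.6, -0.5, 10.9]
grip_width: 0.06
```

```bash
python3 -c "
from h import *
fix(.095)"
```

```text
t 5.17 p [0.6024 0.1387 0.001 ] F [-3.6 -0.5 10.9] w 0.06
[[ 0.001  0.995  0.096]
 [ 0.     0.096 -0.995]
 [-1.     0.001  0.   ]]
yaw 0.0966 fix turn [ 0.0016  0.0001 -0.0008]
```

>>> send_rows(targets=[[[6,0.19,-0.03,0,0,0,0],[6,0.2,-0.03,0.15,0,0,0]]])

```text
time_s: 5.42
ee_pos: [0.6038, 0.138, 0.0011]
orientation: [0.524, 0.476, 0.523, -0.474]
contact_force: [-2.1, 2.9, 10.3]
grip_width: 0.0599
```

>>> send_rows(targets=[[[6,0.2,-0.03,0.25,0,0,0],[6,0.2,-0.03,0.3,0,0,0]]])

```text
time_s: 5.68
ee_pos: [0.6068, 0.1345, 0.0013]
orientation: [0.525, 0.479, 0.522, -0.472]
contact_force: [-0.1, 3.9, 8.9]
grip_width: 0.0606
```

```bash
python3 - <<'E'
from h import *
s,R=fix(.095)
c=cams.read_camera("top");crop(c["img"],150,110,290,220,5,"b1.png"); print(s["ft_torque"],s["joint_positions"])
E
```

```text
t 5.67 p [0.6068 0.1345 0.0013] F [-0.1  3.9  8.9] w 0.0606
[[ 0.01   0.995  0.096]
 [ 0.004  0.096 -0.995]
 [-1.     0.01  -0.003]]
yaw 0.0965 fix turn [ 0.0016 -0.0033 -0.0102]
[ 0.54438664  0.42633258 -0.11812682] [ 0.08957115  0.46281908  1.68857943  0.00400966  0.98002786 -0.00919796]
```

View pics/b1.png

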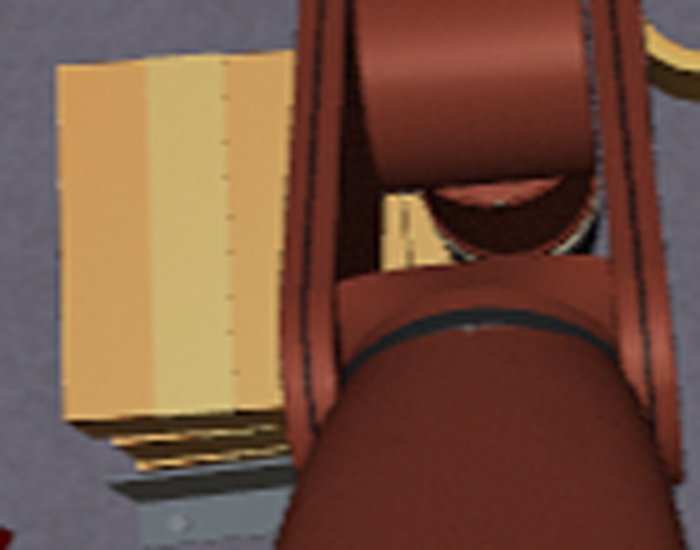

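>>> send_rows(targets=[[[6,0.22,-0.15,0.25,0,-0.003,-0.01],[6,0.22,-0.1,0.3,0,0,-0.006]]])

```text
time_s: 5.98
ee_pos: [0.6084, 0.1309, 0.001]
orientation: [0.523, 0.477, 0.524, -0.474]
contact_force: [-1.0, 4.6, 9.7]
grip_width: 0.0598
```

```bash
python3 - <<'E'
from h import *
s,R=fix(.095)
c=cams.read_camera("scene");crop(c["img"],300,120,480,290,4,"b2.png")
E
```

```text
t 5.97 p [0.6084 0.1309 0.001 ] F [-1.   4.6  9.7] w 0.0598
[[ 0.001  0.995  0.096]
 [ 0.003  0.096 -0.995]
 [-1.     0.001 -0.003]]
yaw 0.0958 fix turn [ 0.0008 -0.0033 -0.0015]
```

View pics/b2.png

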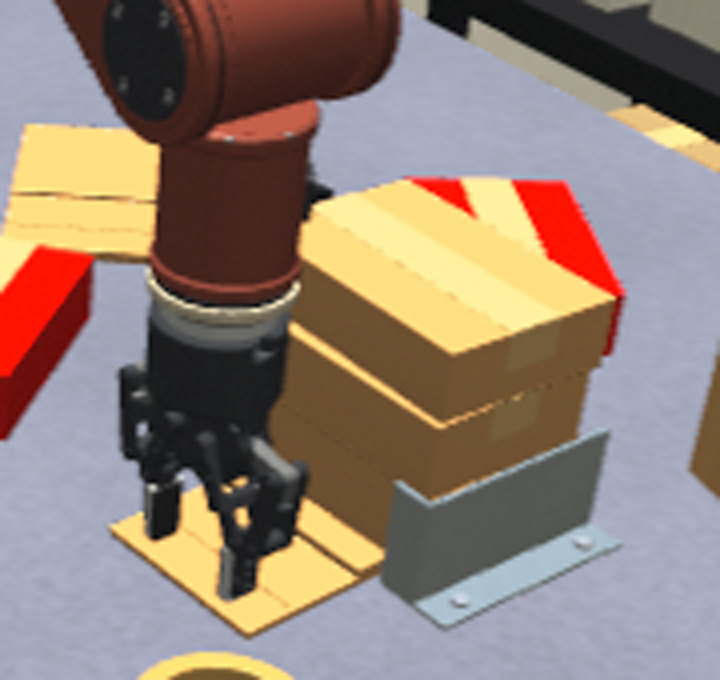

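```bash
python3 - <<'E'
from h import *
c=cams.read_camera("scene")
a=ray(c,[(310+76/4,150+399/4),(310+205/4,150+507/4)],.003);b=ray(c,[(300+110/4,120+527/4),(300+248/4,120+634/4)],.003)
print(a,b,b-a)
E
```

```text
[[0.54712292 0.11408748 0.003     ]
 [0.66490138 0.12574548 0.003     ]] [[0.55238043 0.106746   0.003     ]
 [0.67062619 0.12379936 0.003     ]] [[ 5.25750698e-03 -7.34148134e-03  2.22044605e-16]
 [ 5.72480605e-03 -1.94612516e-03  0.00000000e+00]]
```

>>> send_rows(targets=[[[6,0.25,-0.4,0.2,0.01,-0.003,-0.006],[6,0.27,-0.4,0.2,0.01,-0.002,-0.006]]])

```text
time_s: 6.32
ee_pos: [0.6065, 0.1284, 0.001]
orientation: [0.518, 0.482, 0.518, -0.48]
contact_force: [2.1, 3.5, 9.8]
grip_width: 0.0601
```

>>> send_rows(targets=[[[6,0.29,-0.45,0.3,0.01,-0.002,-0.006],[6,0.29,-0.45,0.3,0.01,-0.002,-0.006]]])

```text
time_s: 6.58
ee_pos: [0.6041, 0.1244, 0.001]
orientation: [0.514, 0.487, 0.513, -0.486]
contact_force: [1.4, 4.4, 8.3]
grip_width: 0.0598
```

```bash
python3 - <<'E'
from h import *
s,R=fix(.095); p=s["ee_pos"]; print("line off", p[0]-(.6014-(p[1]-.1387)*.0955))
c=cams.read_camera("scene");crop(c["img"],300,120,480,290,4,"b3.png")
E
```

```text
t 6.58 p [0.6041 0.1244 0.001 ] F [1.4 4.4 8.3] w 0.0598
[[ 0.002  0.999  0.053]
 [ 0.     0.053 -0.999]
 [-1.     0.002 -0.   ]]
yaw 0.0532 fix turn [-0.0418 -0.0003 -0.0024]
line off 0.0013683686065594225
```

View pics/b3.png

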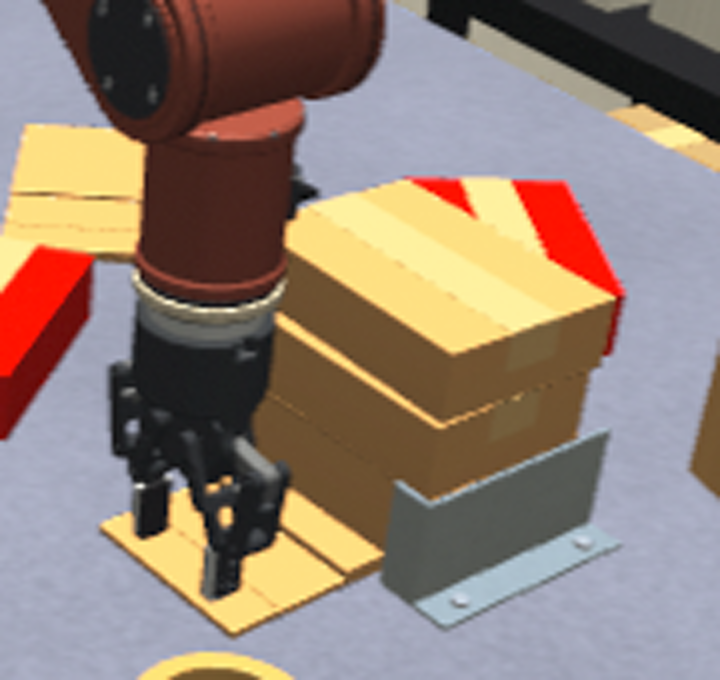

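```bash
cat >> h.py <<'E'
def corners(c,L,Rr,z=.003):
    a=ray(c,[L,Rr],z); d=a[1]-a[0]; print("near",np.round(a[0][:2],4),"far",np.round(a[1][:2],4),"w",round(np.linalg.norm(d),4),"yaw",round(np.arctan2(d[1],d[0]),3),"mid",np.round(a.mean(0)[:2],4))
E
python3 - <<'E'
from h import *
c=cams.read_camera("scene")
corners(c,(310+76/4,150+399/4),(310+205/4,150+507/4))
corners(c,(325,251.75),(358,278.5))
E
```

```text
near [0.5471 0.1141] far [0.6649 0.1257] w 0.1184 yaw 0.099 mid [0.606  0.1199]
near [0.5497 0.1014] far [0.6667 0.1159] w 0.1179 yaw 0.123 mid [0.6082 0.1087]
```

>>> send_rows(targets=[[[6,0.33,-0.25,0.45,0,0,-0.006],[6,0.33,-0.25,0.5,0,0,-0.006],[6,0.33,-0.25,0.5,0,0,-0.006]]])

```text
time_s: 7.05
ee_pos: [0.6064, 0.1144, 0.001]
orientation: [0.512, 0.489, 0.514, -0.484]
contact_force: [-0.4, 5.2, 13.3]
grip_width: 0.0601
```

```bash
python3 - <<'E'
from h import *
s,R=fix(.095); p=s["ee_pos"]; print("line off", p[0]-(.6014-(p[1]-.1387)*.0955))
c=cams.read_camera("scene");crop(c["img"],300,120,480,290,4,"b4.png")
E
```

```text
t 7.05 p [0.6064 0.1144 0.001 ] F [-0.4  5.2 13.3] w 0.0601
[[ 0.002  0.999  0.052]
 [ 0.007  0.052 -0.999]
 [-1.     0.003 -0.007]]
yaw 0.0523 fix turn [-0.0427 -0.0071 -0.0028]
line off 0.0026812907619042647
```

View pics/b4.png

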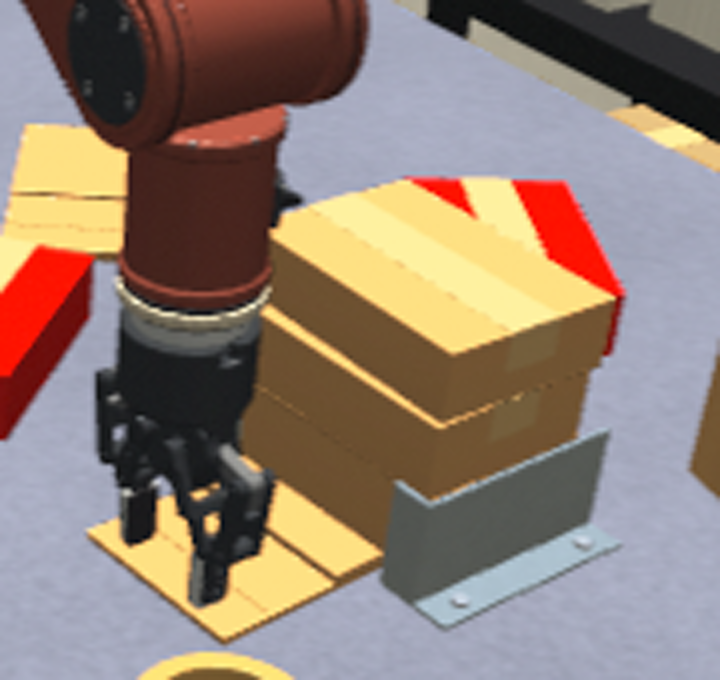

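>>> send_rows(targets=[[[6,0.33,-0.3,0.55,0,-0.007,-0.006],[6,0.33,-0.27,0.6,0,-0.003,-0.006],[6,0.33,-0.27,0.6,0,-0.003,-0.006],[6,0.33,-0.27,0.6,0,-0.003,-0.006]]])

```text
time_s: 7.6
ee_pos: [0.6092, 0.0963, 0.0011]
orientation: [0.514, 0.488, 0.511, -0.486]
contact_force: [0.7, 5.6, 12.3]
grip_width: 0.06
```

```bash
python3 - <<'E'
from h import *
s,R=fix(.095); p=s["ee_pos"]; print("line off", p[0]-(.6014-(p[1]-.1387)*.0955))
c=cams.read_camera("scene");crop(c["img"],300,120,480,290,4,"b5.png")
corners(c,(300+87/4,120+533/4),(300+222/4,120+641/4))
E
```

```text
t 7.6 p [0.6092 0.0963 0.0011] F [ 0.7  5.6 12.3] w 0.06
[[ 0.004  0.999  0.05 ]
 [-0.     0.05  -0.999]
 [-1.     0.004  0.   ]]
yaw 0.0503 fix turn [-0.0447  0.0005 -0.0043]
line off 0.003755871442188252
near [0.5514 0.0915] far [0.6692 0.1076] w 0.1189 yaw 0.136 mid [0.6103 0.0996]
```

View pics/b5.png

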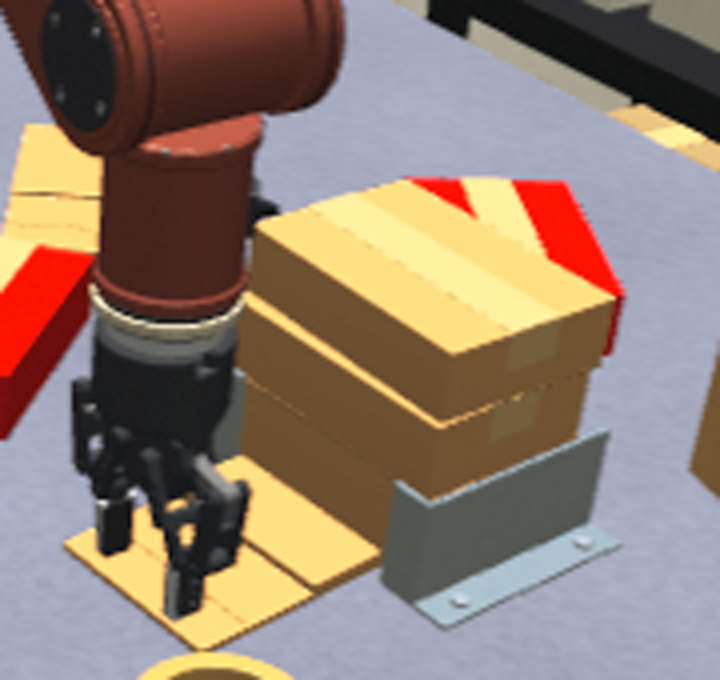

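>>> send_rows(targets=[[[6,0.33,-0.34,0.75,0,0,-0.008],[6,0.33,-0.34,0.8,0,-0.003,-0.006],[6,0.33,-0.34,0.8,0,-0.003,-0.006],[6,0.33,-0.34,0.8,0,-0.003,-0.006]]])

```text
time_s: 8.15
ee_pos: [0.6103, 0.0689, 0.0011]
orientation: [0.514, 0.488, 0.51, -0.487]
contact_force: [1.5, 4.0, 11.9]
grip_width: 0.0597
```

```bash
python3 - <<'E'
from h import *
s,R=fix(.095); p=s["ee_pos"]; print("line off", p[0]-(.6014-(p[1]-.1387)*.0955))
c=cams.read_camera("scene");crop(c["img"],280,120,480,290,4,"b6.png")
corners(c,(300+65/4,120+545/4),(300+205/4,120+650/4))
E
```

```text
t 8.15 p [0.6103 0.0689 0.0011] F [ 1.5  4.  11.9] w 0.0597
[[ 0.005  0.999  0.049]
 [-0.003  0.049 -0.999]
 [-1.     0.005  0.003]]
yaw 0.0486 fix turn [-0.0464  0.0028 -0.0045]
line off 0.002225159221503792
near [0.5558 0.074 ] far [0.6714 0.0951] w 0.1176 yaw 0.18 mid [0.6136 0.0846]
```

View pics/b6.png

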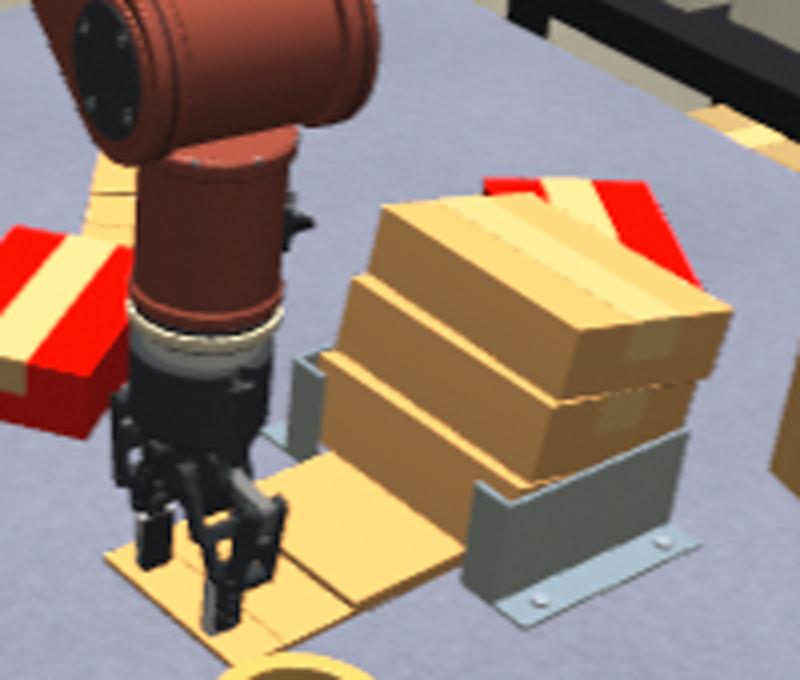

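>>> send_rows(targets=[[[6,0.32,-0.3,0.7,0,0.002,-0.008],[6,0.32,-0.3,0.8,0,0,-0.006],[6,0.32,-0.3,0.8,0,0,-0.006],[6,0.32,-0.3,0.8,0,0,-0.006]]])

```text
time_s: 8.7
ee_pos: [0.6123, 0.0397, 0.001]
orientation: [0.512, 0.49, 0.512, -0.487]
contact_force: [0.4, 5.0, 13.0]
grip_width: 0.0598
```

```bash
python3 - <<'E'
from h import *
s,R=fix(.095); p=s["ee_pos"]; print("line off", p[0]-(.6014-(p[1]-.1387)*.0955))
c=cams.read_camera("scene");crop(c["img"],280,120,480,290,4,"b7.png")
corners(c,(280+105/4,120+557/4),(280+235/4,120+665/4))
E
```

```text
t 8.7 p [0.6123 0.0397 0.001 ] F [ 0.4  5.  13. ] w 0.0598
[[ 0.003  0.999  0.047]
 [ 0.003  0.047 -0.999]
 [-1.     0.003 -0.003]]
yaw 0.0469 fix turn [-0.0481 -0.003  -0.0031]
line off 0.0014217465230957904
near [0.5554 0.0475] far [0.6698 0.0641] w 0.1156 yaw 0.144 mid [0.6126 0.0558]
```

View pics/b7.png

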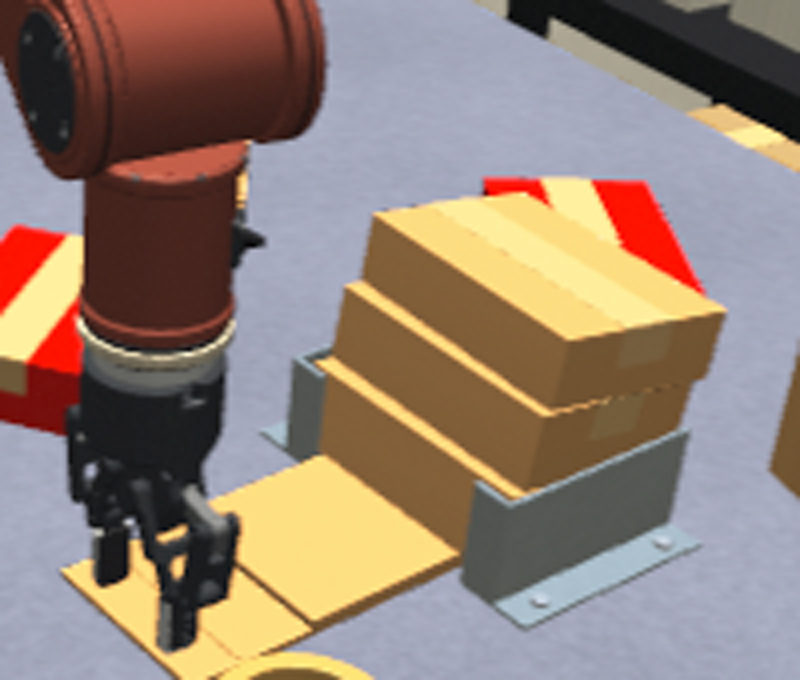

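>>> send_rows(targets=[[[6,0.32,-0.3,0.7,0,-0.003,-0.008],[6,0.3,-0.28,0.8,0,0,-0.006],[6,0.3,-0.28,0.8,0,0,-0.006],[6,0.27,-0.26,0.8,0,0,-0.006],[6,0.24,-0.24,0.8,0,0,-0.005]]])

```text
time_s: 9.38
ee_pos: [0.6146, 0.0014, 0.001]
orientation: [0.511, 0.489, 0.512, -0.488]
contact_force: [0.5, 3.2, 7.6]
grip_width: 0.0602
```

```bash
python3 - <<'E'
from h import *
s,R=fix(.0); p=s["ee_pos"]; print("line off", p[0]-(.6014-(p[1]-.1387)*.0955))
c=cams.read_camera("scene");crop(c["img"],260,120,460,320,3,"b8.png")
c=cams.read_camera("top");crop(c["img"],140,70,420,220,2.8,"b8t.png")
E
```

```text
t 9.38 p [0.6146 0.0014 0.001 ] F [0.5 3.2 7.6] w 0.0602
[[-0.     0.999  0.046]
 [ 0.002  0.046 -0.999]
 [-1.    -0.    -0.002]]
yaw 0.0459 fix turn [ 0.0459 -0.0019  0.0003]
line off 0.0001179281072427596
```

View pics/b8.png

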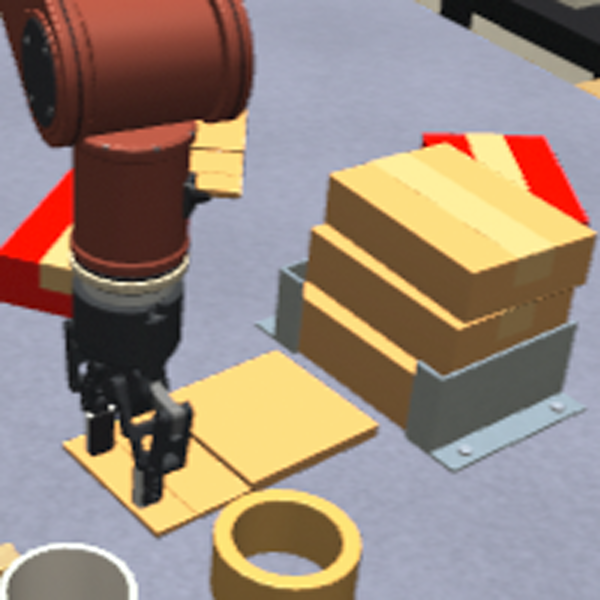

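View pics/b8t.png

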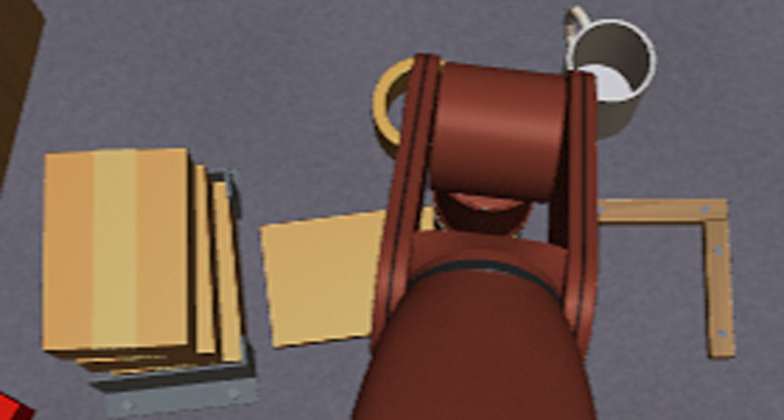

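```bash
python3 - <<'E'
from h import *
c=cams.read_camera("top")
f=lambda x,y:(140+x/2.8-.3,70+y/2.8-.3)
corners(c,f(274,348),f(260,226),.012)
c=cams.read_camera("scene")
g=lambda x,y:(260+x/3-.3,120+y/3-.3)
print("front");corners(c,g(64,446),g(160,535),.003)
print("rear");corners(c,g(278,350),g(379,428),.012)
print("far edge",ray(c,[g(160,535),g(379,428)],.010))
E
```

```text
near [0.5317 0.1843] far [0.6509 0.1989] w 0.1201 yaw 0.122 mid [0.5913 0.1916]
front
near [ 0.5596 -0.02  ] far [ 0.6777 -0.004 ] w 0.1192 yaw 0.134 mid [ 0.6186 -0.012 ]
rear
near [0.5356 0.1874] far [0.6564 0.1983] w 0.1213 yaw 0.09 mid [0.596  0.1929]
far edge [[ 0.68433109 -0.00811912  0.01      ]
 [ 0.65436274  0.20009732  0.01      ]]
```

>>> send_rows(targets=[[[6,-2,0,0,0,0,0],[6,-1,-0.2,-2,-0.03,0,0],[6,0,-0.2,-3.5,-0.04,0,0],[6,0,0,-3.3,0,0,0],[6,0,0,0,0,0,0],[6,1,0,0,0,0,0]]])

```text
time_s: 10.32
ee_pos: [0.604, 0.094, 0.0269]
orientation: [0.531, 0.47, 0.529, -0.467]
contact_force: [1.2, 0.0, -1.1]
grip_width: 0.0599
```

```bash
python3 - <<'E'
from h import *
s,R=fix(.118); p=s["ee_pos"]; print(R.T@(np.array([.606,.089,.015])-p)*100)
c=cams.read_camera("scene");crop(c["img"],260,120,460,320,3,"b9.png")
E
```

```text
t 10.32 p [0.604  0.094  0.0269] F [ 1.2  0.  -1.1] w 0.0599
[[ 0.005  0.992  0.122]
 [ 0.002  0.122 -0.992]
 [-1.     0.005 -0.001]]
yaw 0.1228 fix turn [ 0.0048 -0.0011 -0.0051]
[1.18648097 0.13211858 0.51885468]
```

View pics/b9.png

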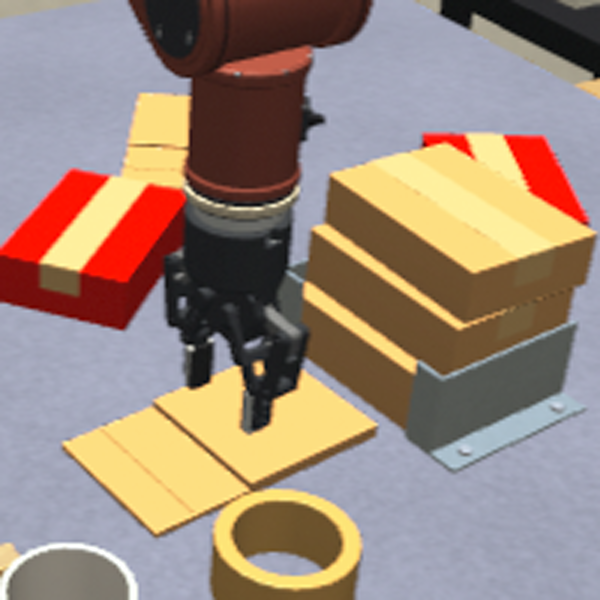

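Hand is over the middle of the free mailer and the stack is standing. Now I'll feel down to its top.

>>> send_rows(targets=[[[6,0.7,0.1,0.5,0,0,-0.005],[6,0.4,0,0,0,0,0],[6,0.3,0,0,0,0,0],[6,0.2,0,0,0,0,0]]])

```text
time_s: 10.88
ee_pos: [0.6041, 0.0864, 0.007]
orientation: [0.527, 0.468, 0.53, -0.47]
contact_force: [-3.4, -0.3, 12.9]
grip_width: 0.0599
```

>>> send_rows(targets=[[[6,0.15,0,0,0,0,0]]])

```text
time_s: 11.0
ee_pos: [0.6054, 0.0863, 0.007]
orientation: [0.528, 0.469, 0.53, -0.47]
contact_force: [-1.5, -0.5, 8.6]
grip_width: 0.0602
```

>>> send_rows(targets=[[[6,0.15,0,0,0,0,0]]])

```text
time_s: 11.12
ee_pos: [0.6066, 0.0862, 0.007]
orientation: [0.528, 0.47, 0.529, -0.469]
contact_force: [-1.4, 0.5, 6.9]
grip_width: 0.06
```

>>> send_rows(targets=[[[6,0.12,0,0,0,0,0]]])

```text
time_s: 11.25
ee_pos: [0.6075, 0.0861, 0.007]
orientation: [0.529, 0.47, 0.529, -0.469]
contact_force: [-1.3, -0.3, 6.6]
grip_width: 0.0603
```

>>> send_rows(targets=[[[6,0.17,-0.4,0.5,0.01,0,-0.003],[6,0.17,-0.45,0.6,0.012,0,-0.003],[6,0.17,-0.45,0.6,0.012,0,-0.003],[6,0.17,-0.45,0.6,0.012,0,-0.003]]])

```text
time_s: 11.75
ee_pos: [0.5996, 0.062, 0.007]
orientation: [0.518, 0.484, 0.517, -0.481]
contact_force: [0.1, 2.0, 5.6]
grip_width: 0.06
```

```bash
python3 - <<'E'
from h import *
s,R=fix(-.013)
c=cams.read_camera("scene");crop(c["img"],220,120,440,320,3,"c1.png")
c=cams.read_camera("top");crop(c["img"],140,70,420,220,2.8,"c1t.png")
E
```

```text
t 11.75 p [0.5996 0.062  0.007 ] F [0.1 2.  5.6] w 0.06
[[ 0.004  0.998  0.07 ]
 [ 0.003  0.07  -0.998]
 [-1.     0.004 -0.002]]
yaw 0.0702 fix turn [ 0.0832 -0.0025 -0.0037]
```

View pics/c1.png

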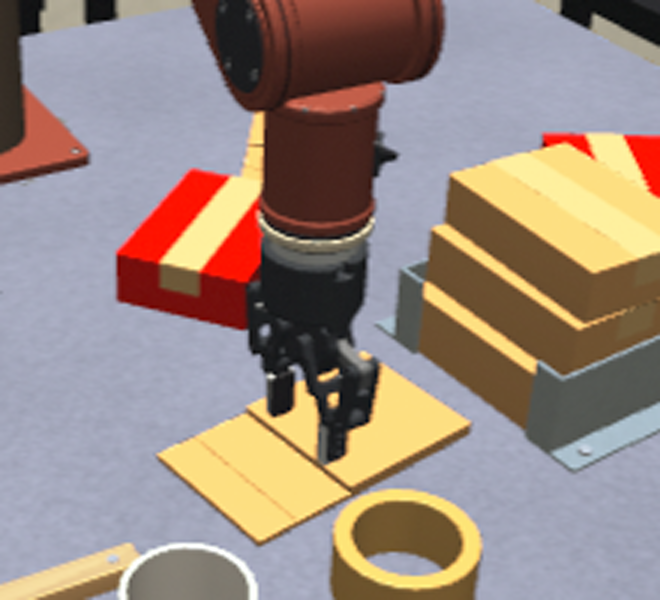

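```bash
cat >> h.py <<'E'
def sq(p): # world xy -> square frame (yaw 1.558)
    a=1.558; d=np.array(p)[:2]-[.6491,-.2248]; return np.round([d[0]*np.cos(a)+d[1]*np.sin(a),-d[0]*np.sin(a)+d[1]*np.cos(a)],4)
E
python3 - <<'E'
from h import *
c=cams.read_camera("scene");g=lambda x,y:(220+x/3-.3,120+y/3-.3)
corners(c,g(158,457),g(261,543)); corners(c,g(368,356),g(470,430),.012)
E
```

```text
near [ 0.5626 -0.0432] far [ 0.6789 -0.0198] w 0.1186 yaw 0.198 mid [ 0.6208 -0.0315]
near [0.5319 0.1608] far [0.6486 0.1772] w 0.1178 yaw 0.14 mid [0.5902 0.169 ]
```

View pics/c1t.png

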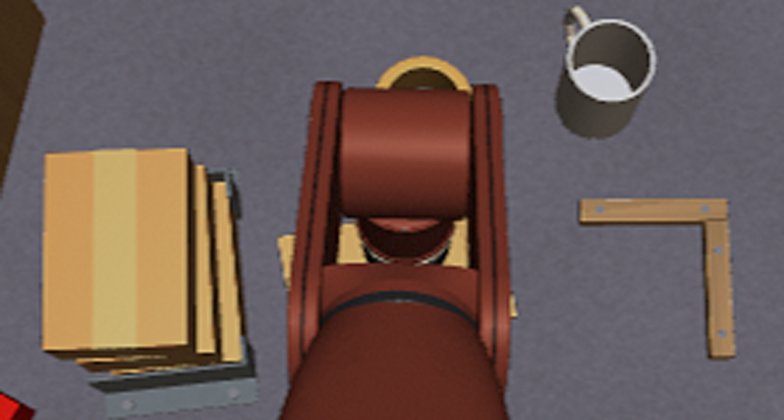

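>>> send_rows(targets=[[[6,-0.8,0.6,-0.6,-0.07,0,-0.006],[6,0,0.2,0,0,0,0]]])

```text
time_s: 12.15
ee_pos: [0.6074, 0.0675, 0.0157]
orientation: [0.533, 0.463, 0.535, -0.464]
contact_force: [0.5, -0.2, -0.8]
grip_width: 0.0597
```

```bash
python3 - <<'E'
from h import *
s,R=fix(.147);print(s["ft_torque"])
E
```

```text
t 12.15 p [0.6074 0.0675 0.0157] F [ 0.5 -0.2 -0.8] w 0.0597
[[-0.002  0.99   0.14 ]
 [ 0.001  0.14  -0.99 ]
 [-1.    -0.002 -0.001]]
yaw 0.1406 fix turn [-0.0064 -0.0011  0.0018]
[-0.00747593 -0.02414924  0.00202405]
```

>>> send_rows(targets=[[[6,0.6,0,0,0,0,0],[6,0.15,0,0,0,0,-0.002],[6,0.15,-0.05,0,0,0,-0.005]]])

```text
time_s: 12.52
ee_pos: [0.6074, 0.0671, 0.0071]
orientation: [0.531, 0.463, 0.535, -0.466]
contact_force: [-5.0, 1.3, 20.0]
grip_width: 0.0602
```

```bash
python3 - <<'E'
from h import *
s,R=fix(.147);print(s["ft_torque"])
E
```

```text
t 12.53 p [0.6074 0.0671 0.0071] F [-5.   1.3 20. ] w 0.0602
[[-0.008  0.99   0.137]
 [ 0.     0.137 -0.991]
 [-1.    -0.008 -0.001]]
yaw 0.1377 fix turn [-0.0093 -0.0011  0.0079]
[0.20189253 0.16794678 0.02576938]
```

>>> send_rows(targets=[[[6,0.1,-0.4,0.4,0.012,0,0.001],[6,0.15,-0.4,0.5,0.012,0,-0.003],[6,0.16,-0.45,0.5,0.012,0,-0.004]]])

```text
time_s: 12.9
ee_pos: [0.6017, 0.0524, 0.007]
orientation: [0.523, 0.474, 0.525, -0.475]
contact_force: [0.4, 2.7, 9.1]
grip_width: 0.0601
```

```bash
cat >> h.py <<'E'
def cop(s):
    F=s["contact_force"];T=s["ft_torque"]; print("cop x",round(-(T[1]+.14*F[0])/F[2],4))
E
python3 - <<'E'
from h import *
s,R=fix(.147);cop(s)
c=cams.read_camera("scene");crop(c["img"],220,120,440,320,3,"c2.png")
E
```

```text
t 12.9 p [0.6017 0.0524 0.007 ] F [0.4 2.7 9.1] w 0.0601
[[-0.003  0.995  0.099]
 [ 0.001  0.099 -0.995]
 [-1.    -0.003 -0.001]]
yaw 0.0993 fix turn [-0.0477 -0.0013  0.0031]
cop x 0.0413
```

View pics/c2.png

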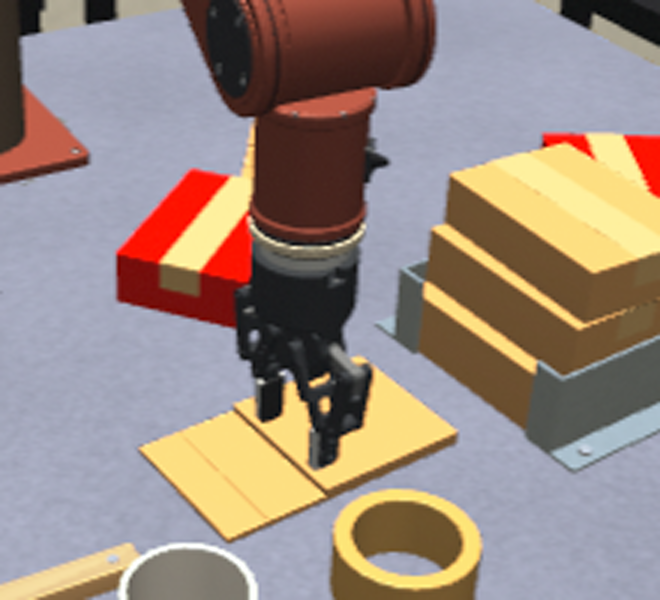

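```bash
cat >> h.py <<'E'
def mpose(fl,fr,rl,rr):
    c=cams.read_camera("scene"); F=ray(c,[fl,fr],.004); r=ray(c,[rl,rr],.011)
    d=r.mean(0)-F.mean(0); P=(r.mean(0)+F.mean(0))/2; print("front",np.round(F[:,:2],4).tolist(),"rear",np.round(r[:,:2],4).tolist());print("centre",np.round(P[:2],4),"len",round(np.hypot(*d[:2]),4),"yaw",round(np.arctan2(-d[0],d[1]),4),"sq frame centre",sq(P))
E
python3 - <<'E'
from h import *
g=lambda x,y:(220+x/3-.3,120+y/3-.3)
mpose(g(158,457),g(261,543),g(368,356),g(470,430))
mpose(g(140,448),g(231,540),g(355,357),g(457,434))
E
```

```text
front [[0.5637, -0.0437], [0.6799, -0.0204]] rear [[0.5307, 0.1616], [0.6476, 0.178]]
centre [0.6055 0.0689] len 0.2045 yaw 0.1604 sq frame centre [0.2931 0.0474]
front [[0.5481, -0.0512], [0.668, -0.0375]] rear [[0.5272, 0.1514], [0.6472, 0.1664]]
centre [0.5976 0.0572] len 0.2043 yaw 0.1021 sq frame centre [0.2814 0.0551]
```

>>> send_rows(targets=[[[6,0.14,-0.45,0.4,0.013,0,-0.003],[6,0.15,-0.45,0.5,0.013,0,-0.003],[6,0.15,-0.45,0.5,0.013,0,-0.003],[6,0.15,-0.45,0.5,0.013,0,-0.003],[6,0.15,-0.45,0.5,0.013,0,-0.003]]])

```text
time_s: 13.68
ee_pos: [0.5895, 0.0268, 0.007]
orientation: [0.507, 0.493, 0.507, -0.492]
contact_force: [1.1, 2.1, 8.2]
grip_width: 0.0602
```

```bash
python3 - <<'E'
from h import *
s,R=fix(.0);cop(s)
c=cams.read_camera("scene");crop(c["img"],220,120,440,320,3,"c3.png")
E
```

```text
t 13.68 p [0.5895 0.0268 0.007 ] F [1.1 2.1 8.2] w 0.0602
[[ 0.001  1.     0.029]
 [ 0.001  0.029 -1.   ]
 [-1.     0.001 -0.001]]
yaw 0.029 fix turn [ 0.029  -0.0011 -0.0006]
cop x -0.0095
```

View pics/c3.png

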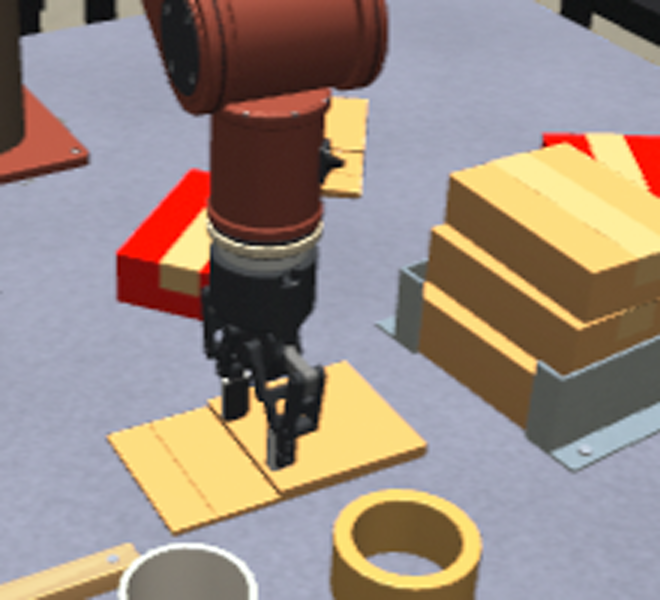

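```bash
python3 - <<'E'
from h import *
g=lambda x,y:(220+x/3-.3,120+y/3-.3)
mpose(g(107,437),g(175,532),g(345,361),g(426,449))
E
```

```text
front [[0.5249, -0.068], [0.6434, -0.0686]] rear [[0.5284, 0.1411], [0.6518, 0.1351]]
centre [0.5871 0.0349] len 0.2065 yaw -0.0287 sq frame centre [0.2589 0.0653]
```

>>> send_rows(targets=[[[6,0.15,-0.35,0.6,0,0,-0.003],[6,0.15,-0.35,0.7,0,0,-0.003],[6,0.15,-0.35,0.7,0,0,-0.003],[6,0.15,-0.3,0.7,0,0,-0.003]]])

```text
time_s: 14.28
ee_pos: [0.5829, -0.0006, 0.007]
orientation: [0.506, 0.494, 0.507, -0.493]
contact_force: [0.5, 2.7, 9.3]
grip_width: 0.0598
```

```bash
python3 - <<'E'
from h import *
s,R=fix(.0);cop(s)
c=cams.read_camera("scene");crop(c["img"],150,180,410,340,3,"c4.png")
c=cams.read_camera("top");crop(c["img"],240,70,440,220,4,"c4t.png")
E
```

```text
t 14.28 p [ 0.5829 -0.0006  0.007 ] F [0.5 2.7 9.3] w 0.0598
[[ 0.001  1.     0.026]
 [ 0.002  0.026 -1.   ]
 [-1.     0.001 -0.002]]
yaw 0.0262 fix turn [ 0.0262 -0.0017 -0.0011]
cop x -0.0246
```

View pics/c4.png

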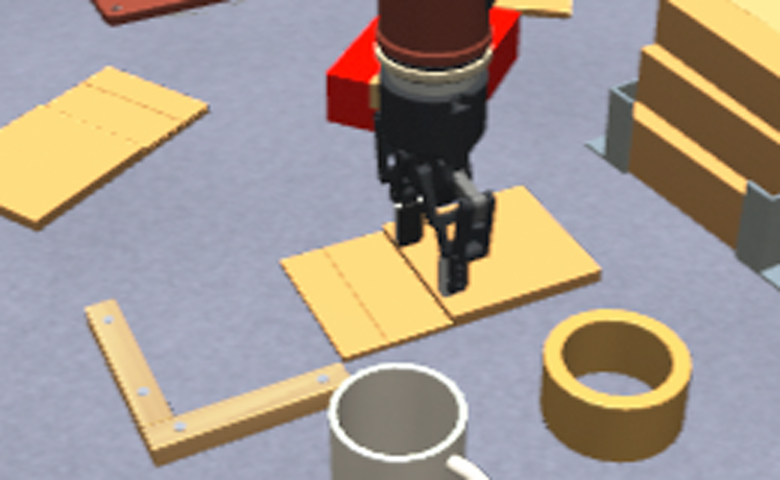

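View pics/c4t.png

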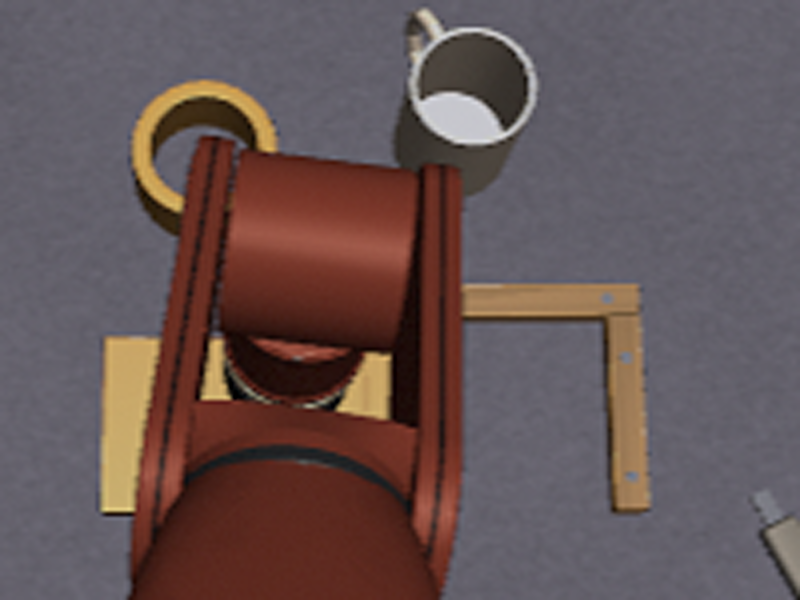

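```bash
python3 - <<'E'
from h import *
g=lambda x,y:(150+x/3-.3,180+y/3-.3)
mpose(g(281,262),g(347,359),g(522,186),g(601,272))
c=cams.read_camera("scene")
for p in ray(c,[g(174,417),g(345,366),g(117,300)],.018): print("sq corner, long end, end end",p[:2],sq(p))
c=cams.read_camera("top");t=lambda x,y:(240+x/4-.4,70+y/4-.4)
r=ray(c,[t(106,338),t(101,513)],.012);print(r,sq(r[0]),sq(r[1]))
print(ray(c,[t(385,353)],.006))
E
```

```text
front [[0.5184, -0.0948], [0.6381, -0.0954]] rear [[0.5225, 0.1136], [0.6432, 0.1099]]
centre [0.5805 0.0083] len 0.2069 yaw -0.0223 sq frame centre [0.2322 0.0715]
sq corner, long end, end end [ 0.65230888 -0.22488812] [-0.     -0.0032]
sq corner, long end, end end [ 0.65789276 -0.10579273] [ 0.1191 -0.0073]
sq corner, long end, end end [ 0.52299235 -0.22284029] [0.0003 0.1261]
[[0.63988125 0.10875618 0.012     ]
 [0.52073734 0.11215283 0.012     ]] [0.3334 0.0135] [0.3353 0.1327]
[[ 0.62952142 -0.07852075  0.006     ]]
```

>>> send_rows(targets=[[[6,0.15,-0.15,0.8,0,0,-0.004],[6,0.15,-0.13,1,0,0,-0.004],[6,0.15,-0.13,1,0,0,-0.004],[6,0.15,-0.13,1,0,0,-0.004],[6,0.15,-0.13,1,0,0,-0.004]]])

```text
time_s: 15.15
ee_pos: [0.5853, -0.0496, 0.007]
orientation: [0.505, 0.493, 0.507, -0.495]
contact_force: [-0.9, 2.3, 9.0]
grip_width: 0.0597
```

```bash
python3 - <<'E'
from h import *
s,R=fix(.0);cop(s)
c=cams.read_camera("scene");crop(c["img"],150,180,410,340,3,"c5.png")
c=cams.read_camera("top");crop(c["img"],240,70,440,220,4,"c5t.png")
E
```

```text
t 15.15 p [ 0.5853 -0.0496  0.007 ] F [-0.9  2.3  9. ] w 0.0597
[[-0.003  1.     0.024]
 [ 0.001  0.024 -1.   ]
 [-1.    -0.003 -0.001]]
yaw 0.0239 fix turn [ 0.0239 -0.0008  0.0029]
cop x 0.04
```

View pics/c5.png

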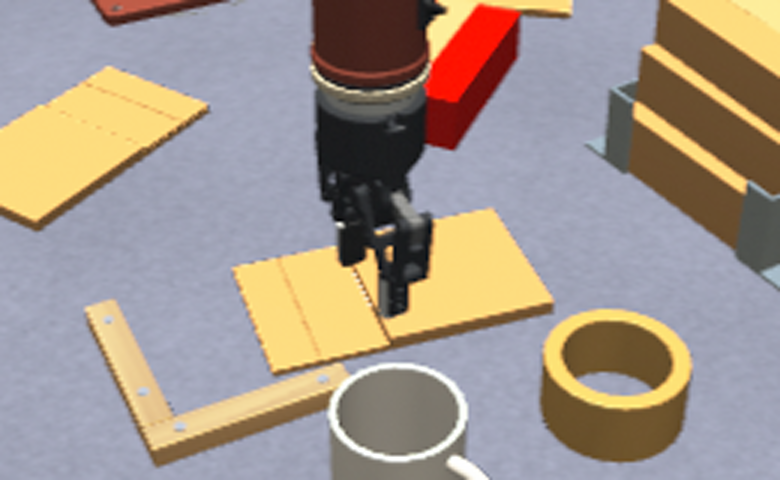

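View pics/c5t.png

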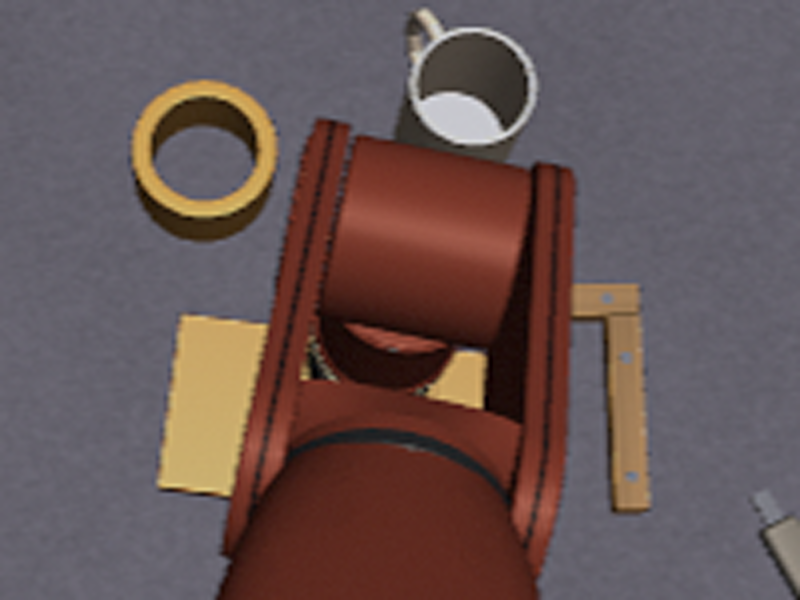

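>>> send_rows(targets=[[[6,0.13,-0.13,0.3,-0.012,0,0.004],[6,0.15,-0.15,0.5,-0.014,0,0.0],[6,0.15,-0.15,0.5,-0.014,0,-0.003]]])

```text
time_s: 15.62
ee_pos: [0.5858, -0.0641, 0.007]
orientation: [0.517, 0.486, 0.513, -0.483]
contact_force: [0.5, 2.2, 9.9]
grip_width: 0.0603
```

```bash
python3 - <<'E'
from h import *
s,R=fix(.0);cop(s)
c=cams.read_camera("scene");crop(c["img"],150,180,410,340,3,"c6.png")
c=cams.read_camera("top");crop(c["img"],240,70,440,220,4,"c6t.png")
E
```

```text
t 15.62 p [ 0.5858 -0.0641  0.007 ] F [0.5 2.2 9.9] w 0.0603
[[ 0.007  0.998  0.061]
 [ 0.     0.061 -0.998]
 [-1.     0.007  0.   ]]
yaw 0.0614 fix turn [ 0.0614  0.0001 -0.0066]
cop x -0.0318
```

View pics/c6.png

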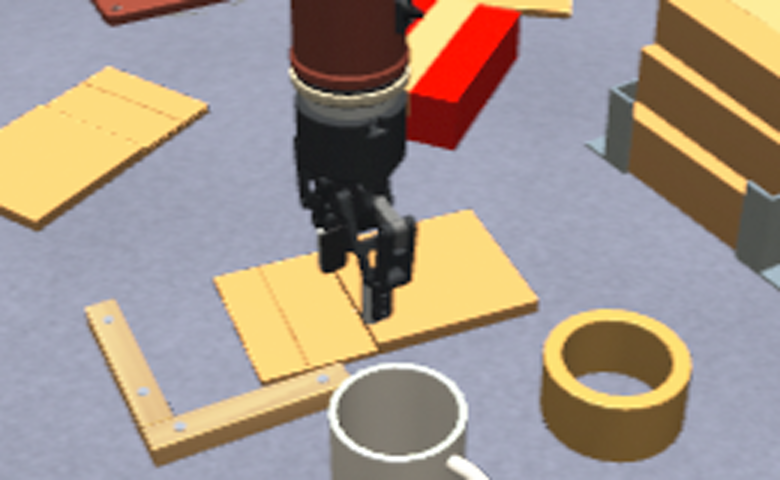

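View pics/c6t.png

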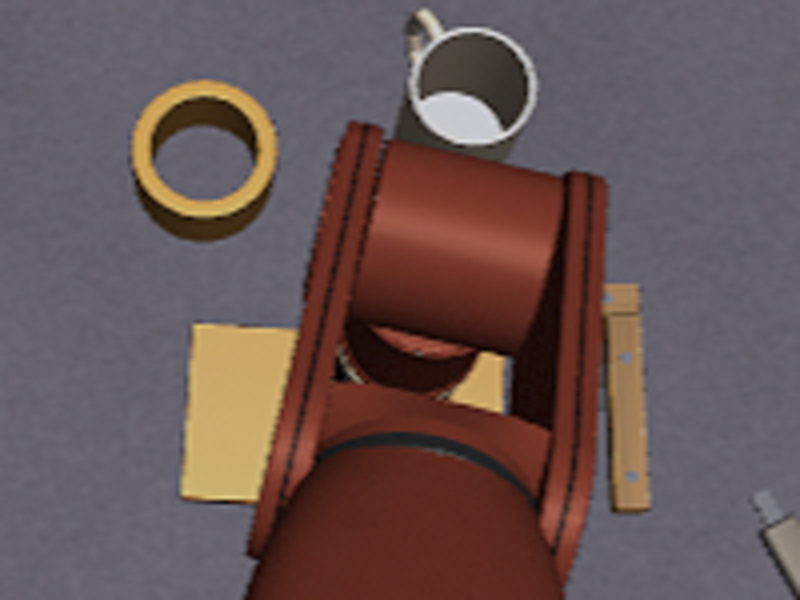

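>>> send_rows(targets=[[[6,0.15,-0.15,0.5,-0.014,0,-0.003],[6,0.15,-0.15,0.5,-0.014,0,-0.003],[6,0.15,-0.15,0.5,-0.012,0,-0.005]]])

```text
time_s: 16.1
ee_pos: [0.5865, -0.0799, 0.0069]
orientation: [0.525, 0.475, 0.523, -0.474]
contact_force: [0.4, 1.6, 9.8]
grip_width: 0.0601
```

```bash
python3 - <<'E'
from h import *
s,R=fix(.0);cop(s)
c=cams.read_camera("scene");crop(c["img"],150,180,410,340,3,"c7.png")
c=cams.read_camera("top");crop(c["img"],240,70,440,220,4,"c7t.png")
E
```

```text
t 16.1 p [ 0.5865 -0.0799  0.0069] F [0.4 1.6 9.8] w 0.0601
[[ 0.003  0.995  0.1  ]
 [-0.001  0.1   -0.995]
 [-1.     0.003  0.001]]
yaw 0.1 fix turn [ 0.1     0.0012 -0.0031]
cop x -0.0345
```

View pics/c7.png

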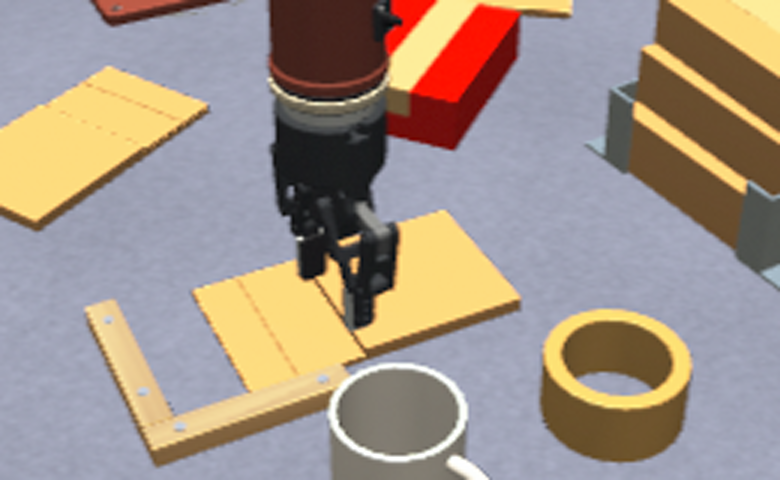

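View pics/c7t.png

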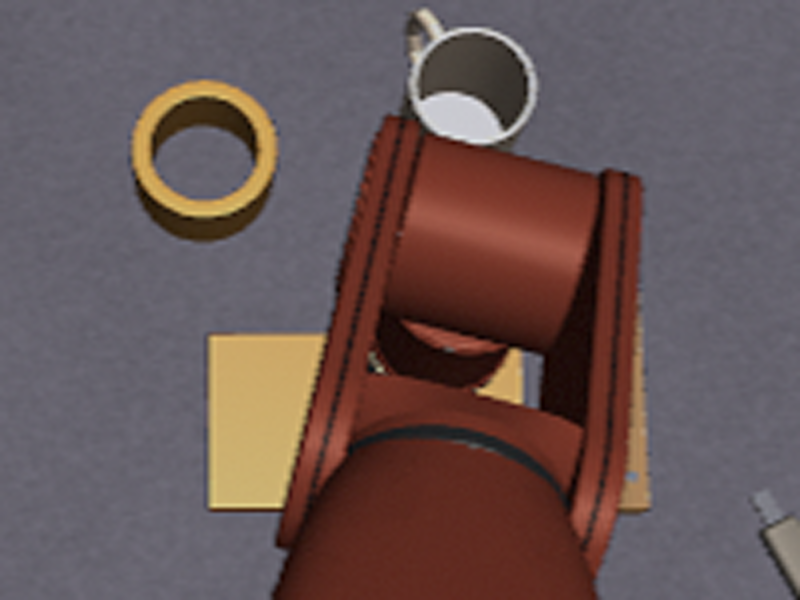

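```bash
python3 - <<'E'
from h import *
c=cams.read_camera("top");t=lambda x,y:(240+x/4-.4,70+y/4-.4)
r=ray(c,[t(207,334),t(208.5,511)],.012);print(r,sq(r[0]),sq(r[1]))
g=lambda x,y:(150+x/3-.3,180+y/3-.3)
c=cams.read_camera("scene")
print(ray(c,[g(193,290)],.006), ray(c,[g(445,210),g(521,300)],.012))
E
```

```text
[[0.64202658 0.04105233 0.012     ]
 [0.52149191 0.04128784 0.012     ]] [0.2657 0.0105] [0.2644 0.131 ]
[[ 0.52241125 -0.16626752  0.006     ]] [[0.5247713  0.04204655 0.012     ]
 [0.64540349 0.03966518 0.012     ]]
```

>>> send_rows(targets=[[[6,-1.8,0,0,0,0,0],[6,-1.2,0,0,0.05,0,0],[6,0,0,-4,0.063,0,-0.003],[6,0,0,-6,0,0,0],[6,0,0,-5,0,0,0],[6,0,0,-1.5,0,0,0],[6,0,0,0,0,0,0]]])

```text
time_s: 17.18
ee_pos: [0.5873, 0.0871, 0.0413]
orientation: [-0.495, -0.505, -0.493, 0.506]
contact_force: [0.9, -0.1, -0.9]
grip_width: 0.0596
```

```bash
python3 - <<'E'
from h import *
s,R=fix(-.013);p=s["ee_pos"]; print(R.T@(np.array([.583,.085,.001])-p)*100)
c=cams.read_camera("scene");crop(c["img"],150,150,410,340,3,"d1.png")
E
```

```text
t 17.18 p [0.5873 0.0871 0.0413] F [ 0.9 -0.1 -0.9] w 0.0596
[[ 0.002  1.    -0.022]
 [-0.003 -0.022 -1.   ]
 [-1.     0.002  0.003]]
yaw -0.0225 fix turn [-0.0095  0.0026 -0.0018]
[ 4.02715782 -0.43019293  0.20813026]
```

View pics/d1.png

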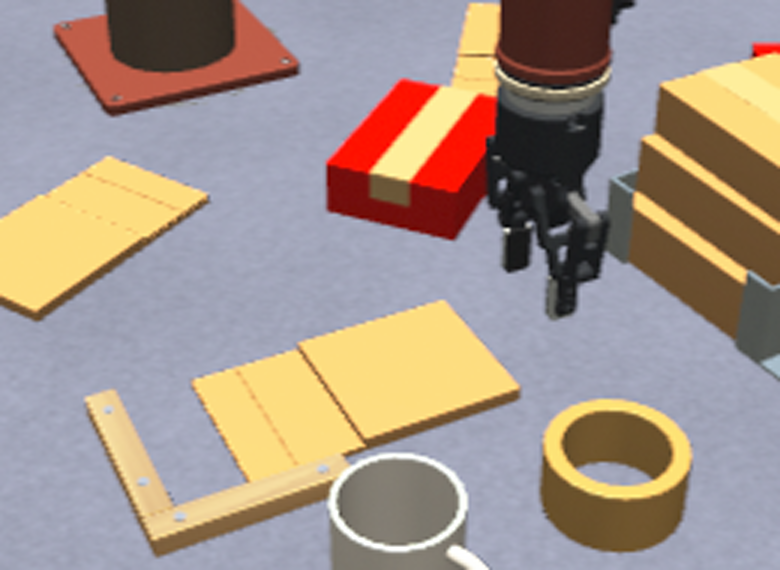

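>>> send_rows(targets=[[[6,2,-0.4,0.2,-0.009,0.002,-0.002],[6,1.2,0,0,0,0,0],[6,0.3,0,0,0,0,0],[6,0,0,0,0,0,0]]])

```text
time_s: 17.73
ee_pos: [0.582, 0.08, 0.0023]
orientation: [-0.495, -0.504, -0.496, 0.506]
contact_force: [0.7, 0.1, -0.7]
grip_width: 0.0599
```

```bash
python3 - <<'E'
from h import *
s,R=fix(-.013);p=s["ee_pos"]; print(R.T@(np.array([.583,.055,.001])-p)*100)
E
```

```text
t 17.73 p [0.582  0.08   0.0023] F [ 0.7  0.1 -0.7] w 0.0599
[[-0.003  1.    -0.019]
 [-0.001 -0.019 -1.   ]
 [-1.    -0.003  0.001]]
yaw -0.019 fix turn [-0.006   0.0013  0.0034]
[0.13532937 0.15203017 2.49582735]
```

>>> send_rows(targets=[[[6,0.05,0.1,1.5,-0.004,0,0.003],[6,0,0,1,0,0,0],[6,0,0,0.8,0,0,0],[6,0,0,0.8,0,0,0],[6,0,0,0.8,0,0,0]]])

```text
time_s: 18.35
ee_pos: [0.5833, 0.0273, 0.0031]
orientation: [0.497, 0.504, 0.495, -0.504]
contact_force: [0.0, -0.2, 0.2]
grip_width: 0.0602
```

```bash
python3 - <<'E'
from h import *
s,R=fix(-.013)
c=cams.read_camera("scene");crop(c["img"],150,150,410,340,3,"d2.png")
E
```

```text
t 18.35 p [0.5833 0.0273 0.0031] F [ 0.  -0.2  0.2] w 0.0602
[[ 0.002  1.    -0.015]
 [-0.002 -0.015 -1.   ]
 [-1.     0.002  0.001]]
yaw -0.0148 fix turn [-0.0018  0.0015 -0.0021]
```

View pics/d2.png

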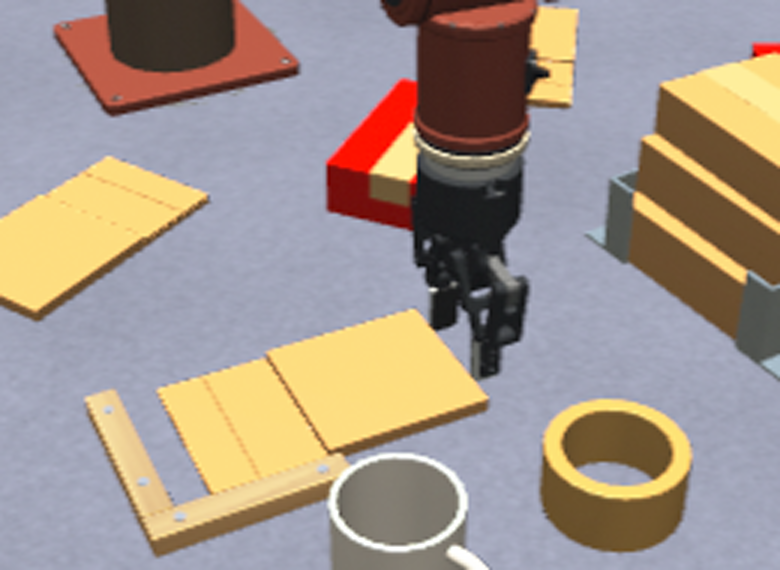

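>>> send_rows(targets=[[[6,0.12,0,0.8,0,0.001,-0.002],[6,0,0,0.8,0,0,0],[6,0,0,0.5,0,0,0]]])

```text
time_s: 18.77
ee_pos: [0.5831, 0.0042, 0.0019]
orientation: [-0.497, -0.504, -0.496, 0.504]
contact_force: [0.3, 0.3, 0.4]
grip_width: 0.0598
```

```bash
python3 - <<'E'
from h import *
s,R=fix(-.013)
c=cams.read_camera("scene");crop(c["img"],160,220,320,340,5,"d3.png")
c=cams.read_camera("top");crop(c["img"],260,90,440,220,4.4,"d3t.png")
E
```

```text
t 18.77 p [0.5831 0.0042 0.0019] F [0.3 0.3 0.4] w 0.0598
[[ 0.     1.    -0.015]
 [-0.001 -0.015 -1.   ]
 [-1.     0.     0.001]]
yaw -0.0148 fix turn [-0.0018  0.0008 -0.0002]
```

View pics/d3.png

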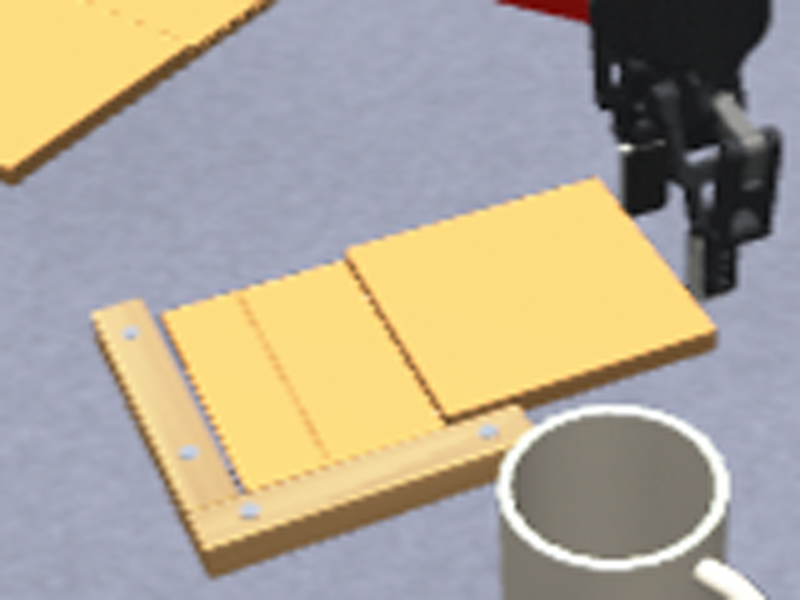

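View pics/d3t.png

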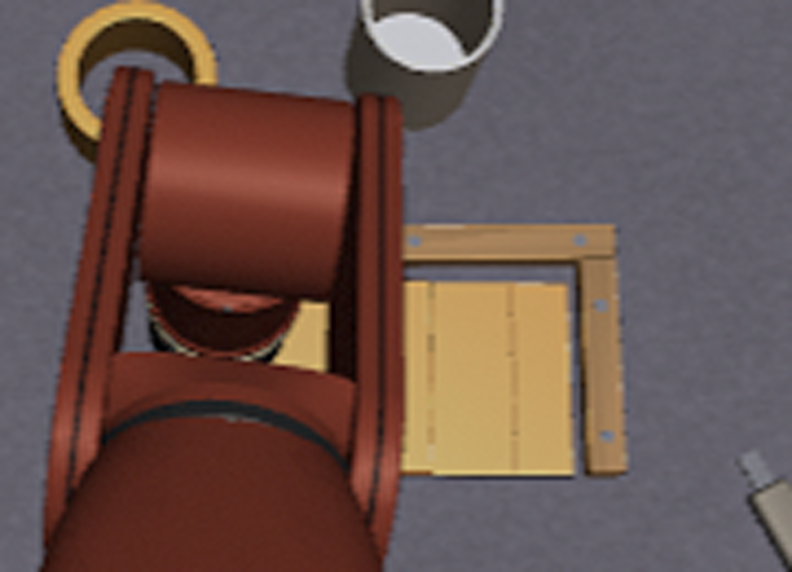

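>>> send_rows(targets=[[[6,0,0,0.3,0,0,0],[6,0,0,0.2,0,0,0]]])

```text
time_s: 19.12
ee_pos: [0.583, -0.0008, 0.0019]
orientation: [-0.497, -0.504, -0.496, 0.504]
contact_force: [-0.6, 0.2, 0.5]
grip_width: 0.0598
```

>>> send_rows(targets=[[[6,0,0,0.15,0,0,0]]])

```text
time_s: 19.25
ee_pos: [0.5829, -0.002, 0.0019]
orientation: [-0.496, -0.504, -0.496, 0.504]
contact_force: [-1.4, 4.9, 1.6]
grip_width: 0.0601
```

>>> send_rows(targets=[[[6,0,0,0.15,0,0,0]]])

```text
time_s: 19.38
ee_pos: [0.5826, -0.0022, 0.0019]
orientation: [0.496, 0.504, 0.497, -0.503]
contact_force: [-1.6, 8.3, 2.6]
grip_width: 0.0606
```

>>> send_rows(targets=[[[6,0,0,-1.5,0,0,0],[6,-3,0,-0.5,0,0,0],[6,-5,0,0,0,0,0],[6,0,0,0,0,0,0]]])

```text
time_s: 19.88
ee_pos: [0.5826, 0.0202, 0.0833]
orientation: [-0.496, -0.503, -0.497, 0.504]
contact_force: [1.2, 0.1, -0.4]
grip_width: 0.0598
```

```bash
python3 - <<'E'
from h import *
s,R=fix(-.013);p=s["ee_pos"]
plan(.468-p[0],-.125-p[1],0,-1.571,9)
E
```

```text
t 19.88 p [0.5826 0.0202 0.0833] F [ 1.2  0.1 -0.4] w 0.0598
[[-0.002  1.    -0.014]
 [ 0.001 -0.014 -1.   ]
 [-1.    -0.002 -0.001]]
yaw -0.0139 fix turn [-0.0009 -0.0008  0.0019]
t 19.88 p [0.5826 0.0202 0.0833] F [ 1.2  0.1 -0.4] w 0.0598
[[-0.002  1.    -0.014]
 [ 0.001 -0.014 -1.   ]
 [-1.    -0.002 -0.001]]
[0.0, -1.25, 1.63] -0.175
[0.0, -1.51, 1.39] -0.175
[0.0, -1.73, 1.11] -0.175
[0.0, -1.9, 0.79] -0.175
[0.0, -2.01, 0.45] -0.175
[0.0, -2.05, 0.09] -0.175
[0.0, -2.04, -0.27] -0.175
[0.0, -1.96, -0.62] -0.175
[0.0, -1.82, -0.95] -0.175
```

>>> send_rows(targets=[[[6,0,-1.25,1.6,-0.175,0,0],[6,0,-1.5,1.4,-0.175,0,0],[6,0,-1.7,1.1,-0.175,0,0],[6,0,-1.9,0.8,-0.175,0,0],[6,0,-2,0.45,-0.175,0,0],[6,0,-2,0.1,-0.175,0,0],[6,0,-2,-0.3,-0.175,0,0],[6,0,-2,-0.6,-0.175,0,0],[6,0,-1.8,-1,-0.17,0,0],[6,0,0,0,0,0,0]]])

```text
time_s: 21.12
ee_pos: [0.4648, -0.1254, 0.0762]
orientation: [0.703, -0.014, 0.711, 0.015]
contact_force: [-0.3, -0.5, -0.3]
grip_width: 0.0597
```

```bash
python3 - <<'E'
from h import *
s,R=fix(1.558);p=s["ee_pos"];print(R.T@(np.array([.47,-.12,.001])-p)*100)
c=cams.read_camera("scene");crop(c["img"],100,150,320,340,3.5,"e1.png")
c=cams.read_camera("top");crop(c["img"],240,90,440,300,2.8,"e1t.png")
E
```

```text
t 21.12 p [ 0.4648 -0.1254  0.0762] F [-0.3 -0.5 -0.3] w 0.0597
[[-0.011 -0.04   0.999]
 [ 0.001  0.999  0.04 ]
 [-1.     0.001 -0.01 ]]
yaw 1.6108 fix turn [ 0.0529 -0.0105 -0.001 ]
[7.51334965 0.50604607 0.61997868]
```

View pics/e1.png

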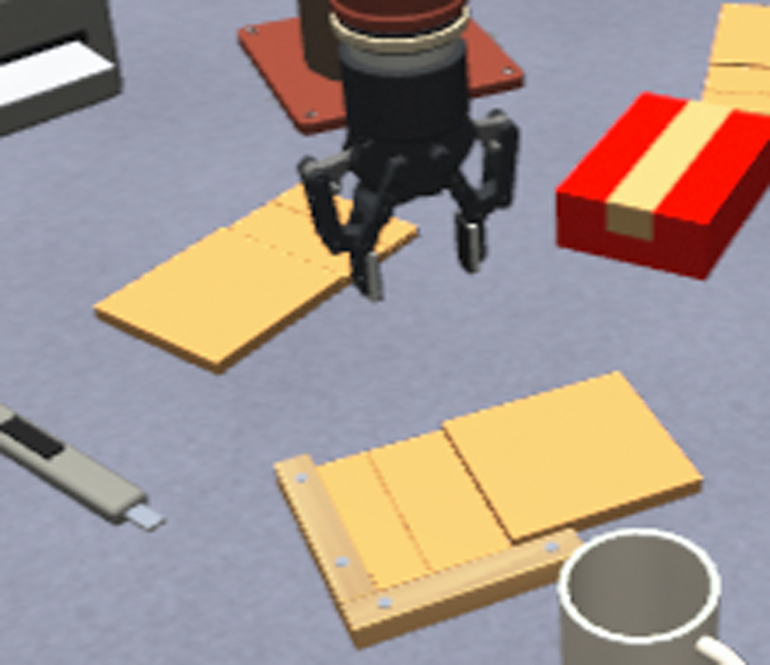

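View pics/e1t.png

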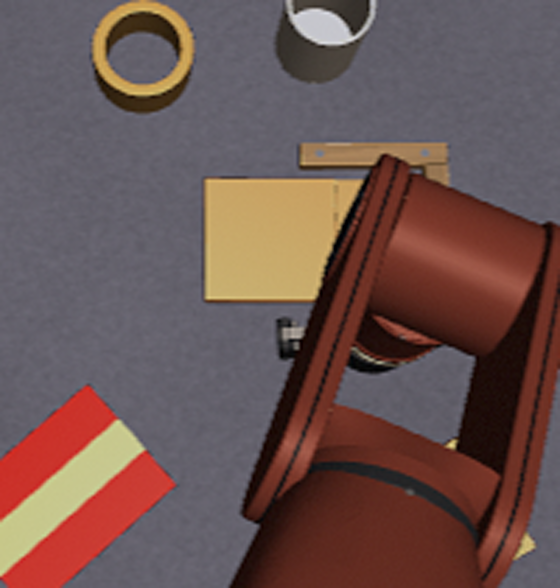

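>>> send_rows(targets=[[[0,1,-0.1,0.3,0.053,-0.01,0],[0,2,0,0,0,0,0],[0,1.5,0,0,0,0,0],[0,1,0,0,0,0,0],[0,0.3,0,0,0,0,0],[0,0,0,0,0,0,0]]])

```text
time_s: 21.98
ee_pos: [0.4713, -0.1227, 0.0165]
orientation: [0.708, 0.009, 0.706, -0.008]
contact_force: [-0.8, 0.3, 0.3]
grip_width: -0.0
```

```bash
python3 - <<'E'
from h import *
s,R=fix(1.558);p=s["ee_pos"];print(R.T@(np.array([.49,-.128,.004])-p)*100)
E
```

```text
t 21.98 p [ 0.4713 -0.1227  0.0165] F [-0.8  0.3  0.3] w -0.0
[[ 0.002  0.023  1.   ]
 [ 0.001  1.    -0.023]
 [-1.     0.001  0.002]]
yaw 1.5478 fix turn [-0.0102  0.002  -0.0013]
[ 1.25244975 -0.4924091   1.88062787]
```

>>> send_rows(targets=[[[0,0.7,-0.5,0.5,-0.01,0,0],[0,0.4,0,0.5,0,0,0],[0,0,0,0.5,0,0,0],[0,0,0,0,0,0,0]]])

```text
time_s: 22.48
ee_pos: [0.4887, -0.1291, 0.0061]
orientation: [0.709, 0.005, 0.705, -0.005]
contact_force: [0.1, -0.3, -0.7]
grip_width: 0.0003
```

```bash
python3 - <<'E'
from h import *
s,R=fix(1.558);p=s["ee_pos"];print(R.T@(np.array([.52,-.128,.005])-p)*100)
c=cams.read_camera("scene");crop(c["img"],120,200,320,340,4,"e2.png")
E
```

```text
t 22.48 p [ 0.4887 -0.1291  0.0061] F [ 0.1 -0.3 -0.7] w 0.0003
[[ 0.005  0.013  1.   ]
 [ 0.     1.    -0.013]
 [-1.     0.     0.005]]
yaw 1.5577 fix turn [-0.0003  0.0047 -0.0002]
[0.12117235 0.15091626 3.1308838 ]
```

View pics/e2.png

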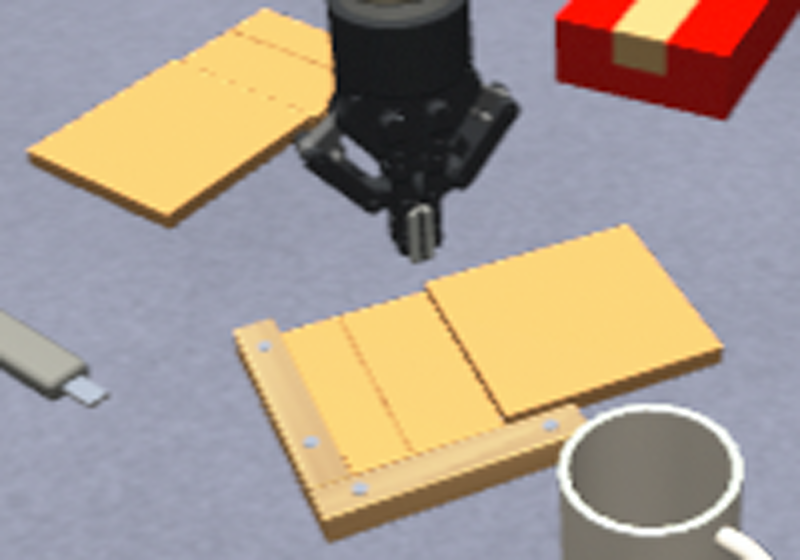

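>>> send_rows(targets=[[[0,0.2,0.5,0.6,0,0.004,0],[0,0,0,0.5,0,0,0],[0,0,0,0.5,0,0,0],[0,0,0,0.4,0,0,0]]])

```text
time_s: 23.02
ee_pos: [0.5097, -0.1237, 0.0041]
orientation: [0.707, 0.005, 0.707, -0.004]
contact_force: [-0.1, 0.1, 0.4]
grip_width: 0.0002
```

>>> send_rows(targets=[[[0,0,0,0.4,0,0,0]]])

```text
time_s: 23.15
ee_pos: [0.5139, -0.1237, 0.0041]
orientation: [0.707, 0.005, 0.707, -0.004]
contact_force: [-0.6, -0.0, 0.5]
grip_width: -0.0
```

>>> send_rows(targets=[[[0,0,0,0.25,0,0,0]]])

```text
time_s: 23.28
ee_pos: [0.5166, -0.1238, 0.004]
orientation: [0.707, 0.005, 0.707, -0.004]
contact_force: [-0.2, -1.2, 0.7]
grip_width: -0.0003
```

>>> send_rows(targets=[[[0,0,0,0.2,0,0,0]]])

```text
time_s: 23.4
ee_pos: [0.5187, -0.1238, 0.004]
orientation: [0.707, 0.005, 0.707, -0.004]
contact_force: [-0.4, -0.1, 0.6]
grip_width: 0.0003
```

>>> send_rows(targets=[[[0,0,0,0.15,0,0,0]]])

```text
time_s: 23.52
ee_pos: [0.5203, -0.1239, 0.0039]
orientation: [0.707, 0.005, 0.707, -0.004]
contact_force: [-0.2, 0.2, 0.2]
grip_width: 0.0003
```

>>> send_rows(targets=[[[0,0,0,0.15,0,0,0]]])

```text
time_s: 23.65
ee_pos: [0.5213, -0.1238, 0.0038]
orientation: [0.707, 0.005, 0.708, -0.004]
contact_force: [-4.7, -1.2, 1.5]
grip_width: 0.0002
```

>>> send_rows(targets=[[[0,0,0,0.15,0,0,0]]])

```text
time_s: 23.78
ee_pos: [0.5213, -0.1236, 0.0033]
orientation: [0.705, 0.005, 0.709, -0.004]
contact_force: [-7.4, -0.3, 2.5]
grip_width: -0.0001
```

```bash
python3 - <<'E'
from h import *
s,R=fix(1.558)
c=cams.read_camera("scene");crop(c["img"],160,220,320,340,5,"e3.png")
E
```

```text
t 23.77 p [ 0.5213 -0.1236  0.0033] F [-7.4 -0.3  2.5] w -0.0001
[[-0.005  0.013  1.   ]
 [ 0.001  1.    -0.013]
 [-1.     0.001 -0.005]]
yaw 1.5583 fix turn [ 0.0003 -0.005  -0.0011]
```

View pics/e3.png

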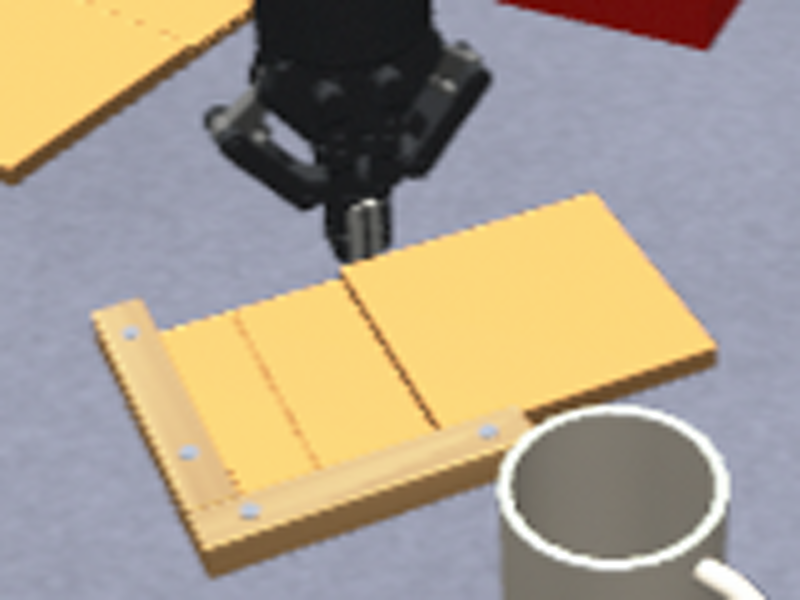

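>>> send_rows(targets=[[[0,0,0,-1,0,0,0],[0,-1,0,-1.5,0,0,0],[0,-4,0,-1,0,0.005,0],[0,-4,0,0,0,0,0],[0,0,0,0,0,0,0]]])

```text
time_s: 24.45
ee_pos: [0.4847, -0.1231, 0.0952]
orientation: [0.704, 0.005, 0.71, -0.004]
contact_force: [0.3, 0.1, -0.2]
grip_width: 0.0005
```

```bash
python3 - <<'E'
from h import *
s,R=fix(1.558)
c=cams.read_camera("scene");crop(c["img"],160,220,320,340,5,"e4.png")
c=cams.read_camera("top");crop(c["img"],290,120,420,220,6,"e4t.png")
p=s["ee_pos"]
plan(.585-p[0],.035-p[1],0,1.571,9)
E
```

```text
t 24.45 p [ 0.4847 -0.1231  0.0952] F [ 0.3  0.1 -0.2] w 0.0005
[[-0.008  0.013  1.   ]
 [ 0.001  1.    -0.013]
 [-1.     0.001 -0.008]]
yaw 1.5577 fix turn [-0.0003 -0.0083 -0.0013]
t 24.55 p [ 0.4822 -0.122   0.0918] F [0.7 0.5 0.3] w 0.0001
[[-0.014  0.013  1.   ]
 [ 0.004  1.    -0.013]
 [-1.     0.004 -0.014]]
[-0.01, 1.77, 1.09] 0.175
[-0.01, 1.93, 0.77] 0.175
[-0.01, 2.04, 0.42] 0.175
[-0.01, 2.08, 0.06] 0.175
[-0.01, 2.06, -0.3] 0.175
[-0.01, 1.97, -0.65] 0.175
[-0.01, 1.83, -0.99] 0.175
[-0.01, 1.63, -1.29] 0.175
[-0.01, 1.38, -1.55] 0.175
```

View pics/e4.png

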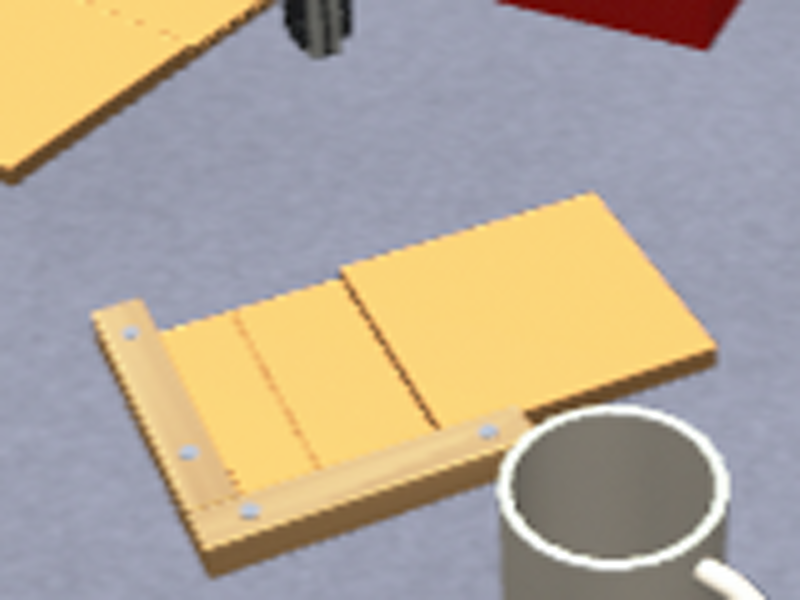

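View pics/e4t.png

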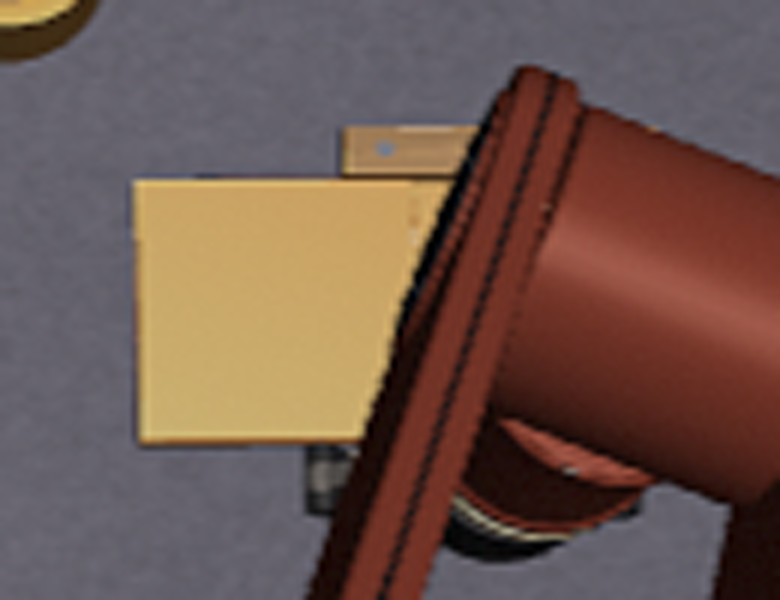

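>>> send_rows(targets=[[[6,0,1.8,1,0.175,-0.014,-0.004],[6,0,1.9,0.8,0.175,0,0],[6,0,2,0.4,0.175,0,0],[6,0,2.1,0.1,0.175,0,0],[6,0,2.1,-0.3,0.175,0,0],[6,0,2,-0.65,0.175,0,0],[6,0,1.8,-1,0.175,0,0],[6,0,1.6,-1.3,0.175,0,0],[6,0,1.4,-1.5,0.17,0,0],[6,0,0,0,0,0,0]]])

```text
time_s: 25.8
ee_pos: [0.5758, 0.04, 0.0708]
orientation: [-0.476, -0.509, -0.492, 0.522]
contact_force: [0.6, 0.2, 0.4]
grip_width: 0.0599
```

```bash
python3 - <<'E'
from h import *
s,R=fix(-.013);p=s["ee_pos"];print(R.T@(np.array([.583,.02,.002])-p)*100)
E
```

```text
t 25.8 p [0.5758 0.04   0.0708] F [0.6 0.2 0.4] w 0.0599
[[-0.028  0.998 -0.064]
 [ 0.004 -0.064 -0.998]
 [-1.    -0.029 -0.002]]
yaw -0.0638 fix turn [-0.0508 -0.0031  0.0286]
[6.84859052 1.04255371 1.96691097]
```

>>> send_rows(targets=[[[0,2,1,0,-0.05,-0.003,0.028],[0,2,0,0,0,0,0],[0,1.7,0,0,0,0,0],[0,0.3,0,0,0,0,0],[0,0,0,0,0,0,0]]])

```text
time_s: 26.42
ee_pos: [0.5808, 0.0374, 0.0043]
orientation: [-0.498, -0.498, -0.502, 0.502]
contact_force: [0.1, -0.2, 0.1]
grip_width: -0.0
```

```bash
python3 - <<'E'
from h import *
s,R=fix(-.013);p=s["ee_pos"];print(R.T@(np.array([.585,.005,.005])-p)*100)
E
```

```text
t 26.43 p [0.5808 0.0374 0.0043] F [ 0.1 -0.2  0.1] w -0.0
[[-0.007  1.     0.   ]
 [-0.     0.    -1.   ]
 [-1.    -0.007  0.   ]]
yaw 0.0004 fix turn [0.0134 0.0005 0.0075]
[-0.07261697  0.42228129  3.23891224]
```

>>> send_rows(targets=[[[0,0,0.4,1.5,0.013,0,0.007],[0,0,0,1,0,0,0],[0,0,0,0.5,0,0,0],[0,0,0,0.3,0,0,0]]])

```text
time_s: 26.92
ee_pos: [0.5868, 0.0012, 0.0067]
orientation: [0.498, 0.504, 0.495, -0.503]
contact_force: [0.2, -0.8, 0.6]
grip_width: -0.0001
```

>>> send_rows(targets=[[[0,0,0,0.2,0,0,0]]])

```text
time_s: 27.05
ee_pos: [0.5868, -0.0011, 0.0069]
orientation: [0.498, 0.504, 0.495, -0.503]
contact_force: [-0.3, -0.2, -0.2]
grip_width: 0.0001
```

>>> send_rows(targets=[[[0,0,0,0.15,0,0,0]]])

```text
time_s: 27.18
ee_pos: [0.5868, -0.0025, 0.0069]
orientation: [0.498, 0.504, 0.495, -0.502]
contact_force: [0.3, 1.9, 0.1]
grip_width: 0.0002
```

>>> send_rows(targets=[[[0,0,0,0.15,0,0,0]]])

```text
time_s: 27.3
ee_pos: [0.5868, -0.0027, 0.0069]
orientation: [0.497, 0.505, 0.496, -0.502]
contact_force: [0.1, 9.5, 0.0]
grip_width: -0.0002
```

>>> send_rows(targets=[[[0,0,0,-1.5,0,0,0],[0,-2,0,-1,0,0,0],[0,-5,0,0,0,0,0],[0,-5,-4,0,0,0,0],[0,-2,-6,0,0,0,0],[0,0,-6,0,0,0,0],[0,0,-4,0,0,0,0],[0,0,0,0,0,0,0]]])

```text
time_s: 28.3
ee_pos: [0.386, 0.029, 0.1569]
orientation: [0.503, 0.505, 0.493, -0.499]
contact_force: [0.2, -1.0, -0.5]
grip_width: -0.0001
```

```bash
python3 - <<'E'
from h import *
st()
c=cams.read_camera("scene");cv2.imwrite("pics/f1.png",c["img"]);crop(c["img"],160,220,320,340,5,"f1c.png")
c=cams.read_camera("top");cv2.imwrite("pics/f1full.png",c["img"]);crop(c["img"],290,120,420,220,6,"f1t.png")
E
```

```text
t 28.3 p [0.386  0.029  0.1569] F [ 0.2 -1.  -0.5] w -0.0001
[[ 0.016  1.    -0.008]
 [-0.003 -0.008 -1.   ]
 [-1.     0.016  0.003]]
```

View pics/f1.png

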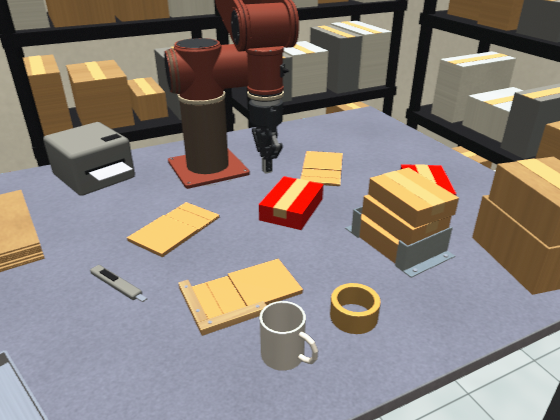

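View pics/f1full.png

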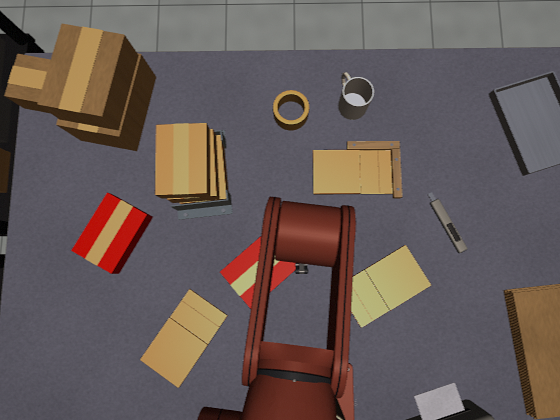

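View pics/f1t.png

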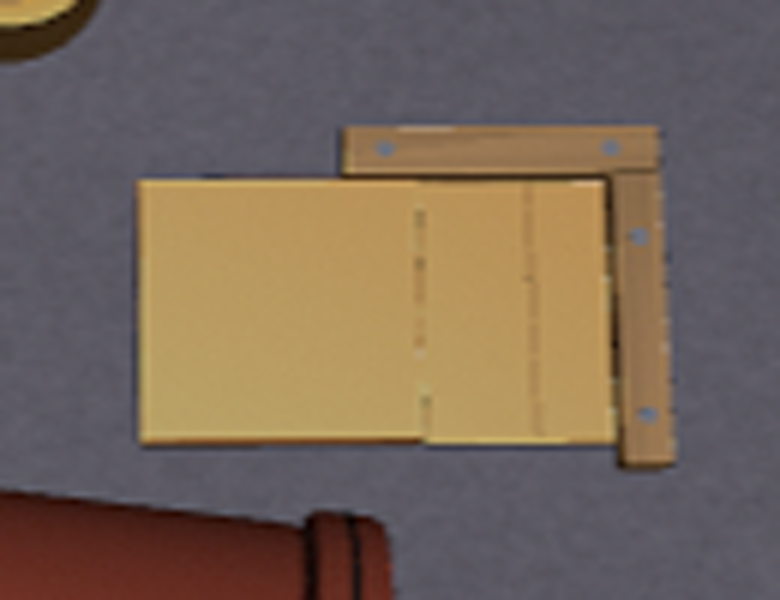

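View pics/f1c.png

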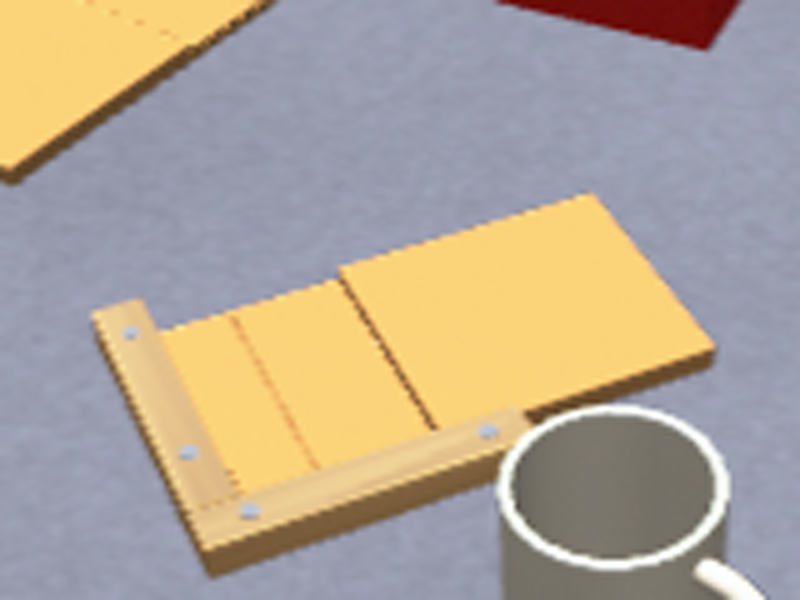

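```bash
python3 - <<'E'
from h import *
c=cams.read_camera("scene");crop(c["img"],330,150,480,290,4,"f2.png")
c=cams.read_camera("top");t=lambda x,y:(290+x/6-.4,120+y/6-.4)
for n,p,z in [("rear far",(138,180),.012),("rear near",(140,443),.012),("front far",(606,181),.006),("front near",(617,443),.006)]: print(n,sq(ray(c,[t(*p)],z)[0]))
for n,p in [("corner",(609,177)),("long end",(343,177)),("end end",(621,467))]: print(n,sq(ray(c,[t(*p)],.018)[0]))
E
```

```text
rear far [0.2088 0.0006]
rear near [0.2085 0.1202]
front far [-0.0016 -0.0016]
front near [-0.0024  0.1181]
corner [0.0002 0.0003]
long end [0.1181 0.0007]
end end [-0.0005  0.1311]
```

View pics/f2.png

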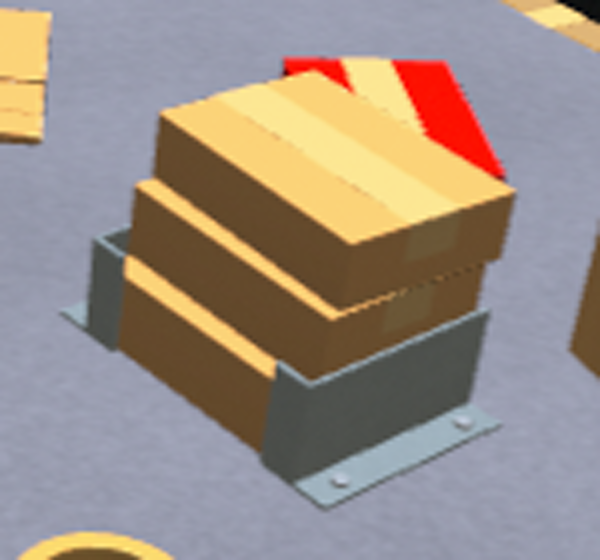

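The mailer measures flush with both strips to within about 2 mm of camera error. The stack stands flat in the bay and the bystanders haven't moved, so I'm handing in.

```bash
python3 -c "
from bench import manip
print(manip.hand_in())"
```

```text
the job is handed in; nothing more can be done
None
```

I drew the mailer out from under the carton stack and slid it into the wooden corner, flap end on the end strip and one long side on the long strip. The job was handed in at about 28 s of the 69 s allowed.

- **How it was moved:** I dragged it out by pressing on its flap, about 8–13 N at the row-end readings. I then straightened it and brought it near the corner by pressing on its middle. Last, I pushed the rear edge, one long side and the rear edge again until contact, at 7–10 N.
- **Mailer position:** In the last top view its corners lie within about 2.5 mm of where they belong, which is about the camera's accuracy. The final pushes were stopped by the strips, so it is in contact with both. The flap is about 6 mm thick, found by touch.
- **Cartons and other things:** All three cartons stand flat on one another in the bay; the upper two sit set back in steps. The tape roll, knife and mug look unmoved.
- **Checks that disagreed:**
  - One press-down read 20 N, under the 25 N limit. Force was only read after each move, so a brief higher peak can't be ruled out, but the pictures show no dent.
  - Several presses under the stack read 8–10 N, below the suggested 12–18 N, yet the mailer followed with only a few millimetres of slip.
  - Once, while it was being dragged free, the mailer turned about 0.1 rad the wrong way; I corrected that.

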